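# Close a sample-tube rack's end panel with its cam lock

### The arm

A 6-joint arm with a two-finger parallel gripper is mounted at the origin on the work surface. World frame = base frame: x ahead of the robot, y to its left, z up, the work surface at z = 0. Lengths are in m, angles in rad, forces in N, time in s.
With the tool pointing down it reaches from about 0.3 to 0.85 m from the base axis. Payload 5.4 kg.
Tool frame: the origin (TCP) lies between the finger pads; the fingertips stand 17 mm ahead of it and the grasp point (between the pads) lies 2 mm behind it; z points along the fingers, y is the direction in which the jaws open and shut (so a half turn about z gives the same grasp; the last joint's range is limited). The gripper opens to 85 mm and grips with 20 to 120 N. Pads are 22 mm wide; open, the fingers measure 114 mm over their backs; the gripper's body (76 mm by 85 mm) begins 54 mm behind the grasp point. The pads swing forward as they close: fully open they stand 13 mm farther back than shut.
Start: joints at [-1.411, 0.158, 1.597, -0, 1.386, -0.21], TCP at [0.208, -0.536, 0.248] pointing down, gripper open.
Joint ranges: [-2.91, 2.91], [-0.94, 2.29], [0.18, 2.7], [-1.29, 4.43], [0.17, 2.64], [-3, 3]. Speed limits (rad/s): [2.57, 2.57, 3.14, 3.14, 3.14, 3.14].

### API

Orientations are given as a unit quaternion [x, y, z, w].
In Python, from station import ctrl gives the robot as it stands.
- The arm moves only by the tool play_rows, never from a script. Its argument "rows" is a list of rows, each an object of numbers: "x", "y", "z": the shift along the tool's x, y, z normalised to -1 to 1, where 1 is 0.3 m; "rx", "ry", "rz": the turn, a rotation vector about the tool's x, y, z normalised to -1 to 1, where 1 is 180 degrees; "jaw": the closure in counts, from 0 (fully open) to 255 (shut). A call has exactly 10 rows; each row is the pose to reach, as a shift and turn from the pose commanded when the call began, along the tool's axes at that moment, turning the shorter way round; what a row does not reach only later rows make up. A row lasts 1/10 s, in which the tool goes at most 50 mm and 8.59 degrees, less where a joint would pass 70% of its speed; a pose out of reach is approached as far as the arm can. A call with a number of a shift or a turn outside -1 to 1 is refused whole. A call with a gripper value outside its range is refused whole. The fingers move at their own pace and stop on an object; "squeeze" is the grip in N (left out, the last holds). Time passes only in rows, so rows that repeat a pose let the fingers close, or fill a call up. It gives the time, the measured TCP pose, the force and the opening at its end, in the units of the state.
- ctrl.get_state(): the state, without advancing time (a new reading comes with each control period).
- ctrl.capture(name): name is "side" or "top"; returns (picture, depth): 384x512x3 uint8, blue, green, red; 384x512 float32, m along the optical axis (not along the pixel's ray), 0 where there is no reading.
- ctrl.camera_info(name): a dict with "intrinsics" (3x3 intrinsics, pixels), "extrinsics" (4x4, takes a point from camera to world coordinates). Camera axes: x right, y down, z forward; pixel columns grow to the right and rows downward; lengths in m; the calibration is good to about 2 mm. A picture is of the moment at which its call begins. camera_info takes no time and is no camera call.
- ctrl.sign_off(): hands the job in, once; it reports no verdict.
Trained networks look in the newest picture that a camera, given by its name, has taken for a name from the list of things; names that differ only in an ending like _2 or _b are one class to them, and where a whole thing is asked for, a point or a joint stands for the part that bears it (a point fixed in the world has none). Each returns a list of dicts, best first, with "confidence" (0 to 1); they miss things now and then, are a little off and sometimes report something else, mostly with a low value. They report only what shows in the picture. A call takes as long as a camera call.
- ctrl.search_frame(camera, name): "location" ([column, row] in pixels, amid what is visible of it).
- ctrl.pinpoint(camera, name): "location" ([column, row] in pixels: a listed point, or the origin of a listed thing).
The state is a dict: "time_s": time; "q": joint angles; "dq": joint speeds; "joint_efforts": joint torques, N m; "ee_pos": TCP position; "tool_rot": TCP orientation; "contact_force": force on the tool from outside, world axes, zero at the start; "wrist_torque": the same for the moment, N m; "grip_width": finger opening in m.
Only numpy, scipy, OpenCV 4.12 (cv2) and the standard library are available. Lean on these libraries where they do the work, as an engineer would, in place of code of your own. Each camera call takes 0.05 s, during which the arm holds its last target.

### The job

Stand the loose end panel up against the open end of the tube rack, with its headed stud inside the mouth of the cam lock, then turn the cam's bar handle clockwise until the cam has drawn the panel tight against the rack. Stop as soon as it is firmly tight, without forcing the cam, let go, and leave the other things on the desk alone.

Things in the scene. Friction and masses are not known exactly. Their poses are not given: they have to be found in the camera images.
- frame: Fixed white tube rack, base 116 mm wide, 8 thick; six tubes, 128 mm tall, stand 120-230 mm along its x. Origin: on the cam's upright axis at desk height; z up; its -x end is open for the panel. Two stop posts, 44 mm tall, 45-71 mm either side of the middle, end at x = -60; rubber buffers stand 2 mm proud of them and give 8 N/mm in all. Seated panel: centre at x = -69, y = 0, x axes alike.
- panel_mid (a point): Centre of the loose plywood end panel, standing on edge: 18 mm thick (x), 150 wide (y), 80 tall (z), 0.25-0.45 kg. From the middle of its +x face a steel stud sticks out 30 mm over the desk: neck 8 mm thick, round head 18 mm, head's centre 35 mm from the face, give or take 3.5 as it is screwed in. On the rack, 22 mm high guides, flared from x = -90 to -115, leave 2 mm at each end of the panel.
- cam_grip (a point): Middle of the cam's black bar handle, on the turning axis, 70 mm over the desk. Bar 14 mm thick (x), 46 long (y, -20 to +26), 55 to 85 mm over the desk; the axes turn with it. Under it the open metal drum, 88 mm across, top 47 mm over the desk: a 34 mm wide mouth, at angle 0 towards the panel, and beside it a slotted wall that spirals inwards 9 mm per rad and hooks behind the stud's head.
- cam (a joint): Cam angle, rad: 0 = mouth towards the panel, bar across the rack; grows clockwise seen from above. It stays where it is left. The slot starts at 0.46; tight somewhere from 0.75 to 1.8, by the stud's length. Turning takes about 0.15 N m when slack; when firmly tight (15 N on the stud) some 0.1 to 0.15 N m more is felt; 0.25 more or beyond is forcing it (35 N).
- mug: white mug, 80 mm wide, 92 tall; bystander, origin under its middle
- carton: cardboard carton 60 x 85 x 24 mm; bystander, origin under its middle
- tape: roll of paper tape, 80 mm across, 19 tall; bystander, origin under its middle
- marker: marker pen 118 x 17 x 16 mm; bystander, origin under its middle
- jar: glass jar 60 mm wide, 75 tall; bystander, origin under its middle
- tray: grey tray 90 x 140 x 30 mm with spare studs; bystander, origin under its middle
- notebook: grey notebook 150 x 210 x 14 mm; bystander, origin under its middle

How it is judged:
On the way, in this order (a step that is already met when the one before it is completed fails the run):
1. the panel stands at the open end with the stud's head inside the mouth of the still open cam (x of panel_mid in the frame of frame above -0.0755 m and y of panel_mid in the frame of frame between -0.006 and 0.006 m and height (world z) of panel_mid below 0.046 m and value of joint cam below 0.4 rad), for 0.2 s.
2. the cam has been turned and pulls the stud tight (value of joint cam above 0.65 rad and contact force between panel and cam above 7 N), for 0.2 s.
At the end, for the whole second after the job is handed in: The panel stands upright and square against the rack (centre within 2.2 mm of its seated place along the rack, within 0.04 rad), at rest, and the cam, turned past 0.65 rad, pulls on the stud with more than 7 N (all of step 2 and x of panel_mid in the frame of frame above -0.0712 m and angle between the x axis of panel_mid and the x axis of frame, either way round below 0.04 rad and angle between panel_mid's own z axis and vertical below 0.05 rad and linear speed of panel below 0.01 m/s); the robot touches nothing.
It fails at once if the cam was forced: it pulled or pushed on the stud with more than 35 N (contact force between panel and cam above 35 N).
It fails at once if a bystander was moved by more than 20 mm (distance of any of mug, carton, tape, marker, jar, tray, notebook from where it was at the start of the episode above 0.02 m).
It also fails if it takes over 72 s, if anything falls off the work surface, if the arm or the gripper's body presses on something with over 40 N, if the wrist force passes 120 N, or if a joint passes its speed limit or range.

## Working session

There is one attempt and no reset: what is moved stays moved. The work goes in short steps, Python scripts to look and compute and a tool call to move; the robot and the scene stay as the last step left them, time stands still between calls to the robot, and variables do not carry over. Pictures are saved under pics/ and viewed, and the job is handed in when it is done.

Besides the shell and the picture viewer there is one more tool, called after ">>>" by a JSON object that holds its "fn" and its "kwargs", one argument or row to a line. play_rows: Moves the arm, as the interface text tells. Scaled input: -1 to 1 covers 0.3 m each way for a shift and 180 degrees each way for a turn. Its arguments: {"type":"object","properties":{"rows":{"type":"array","items":{"type":"object","properties":{"x":{"type":"number"},"y":{"type":"number"},"z":{"type":"number"},"rx":{"type":"number"},"ry":{"type":"number"},"rz":{"type":"number"},"jaw":{"type":"number"}}}},"squeeze":{"type":"number"}},"required":["rows"]}

```bash
ls; mkdir -p pics; python3 - <<'E'
from station import ctrl
import cv2
print(ctrl.get_state())
for n in ("side","top"):
    p,d=ctrl.capture(n); cv2.imwrite(f"pics/{n}0.png",p)
    print(n,ctrl.camera_info(n))
    for t in ("panel_mid","cam_grip","frame"):
        print(t,ctrl.pinpoint(n,t)[:2])
E
```

```text
pics
{'time_s': 0.0, 'q': array([-1.41111331e+00,  1.59070411e-01,  1.59826709e+00, -6.31649120e-06,
        1.38617036e+00, -2.10102197e-01]), 'dq': array([ 2.14331945e-05,  3.96554720e-04, -2.63121947e-04,  1.08545279e-03,
       -1.05822540e-04, -1.97679683e-04]), 'joint_efforts': array([-2.78399806e-03, -3.95996153e+01, -3.31435525e+01, -4.64324312e-04,
        8.44435621e-03,  8.32888617e-06]), 'ee_pos': array([ 0.20769755, -0.53556063,  0.2472874 ]), 'tool_rot': array([ 9.82955442e-01,  1.83841460e-01,  2.10352419e-05, -9.57378870e-04]), 'contact_force': array([-0.26176968, -0.0854723 ,  0.28658979]), 'wrist_torque': array([0.00854767, 0.00981601, 0.01871449]), 'grip_width': 0.08561951815365507}
side {'intrinsics': array([[418.8738296 ,   0.        , 248.68292974],
       [  0.        , 418.8738296 , 187.7027549 ],
       [  0.        ,   0.        ,   1.        ]]), 'extrinsics': array([[-7.16279576e-01, -3.46227583e-01,  6.05863045e-01,
        -9.10540379e-02],
       [-6.97813120e-01,  3.56194166e-01, -6.21435890e-01,
         8.67417358e-01],
       [-6.46635730e-04, -8.67
[... 327 characters left out ...]
ntrinsics': array([[361.45938361,   0.        , 252.47579174],
       [  0.        , 361.45938361, 191.40146251],
       [  0.        ,   0.        ,   1.        ]]), 'extrinsics': array([[ 1.22584683e-02, -9.86972481e-01,  1.60421480e-01,
         4.00283126e-01],
       [-9.99924703e-01, -1.20092308e-02,  2.52313438e-03,
         1.79096103e-01],
       [-5.63725630e-04, -1.60440330e-01, -9.87045380e-01,
         1.19694513e+00],
       [ 0.00000000e+00,  0.00000000e+00,  0.00000000e+00,
         1.00000000e+00]])}
panel_mid [{'location': [288.6, 206.0], 'confidence': 0.98}]
cam_grip [{'location': [337.3, 218.5], 'confidence': 0.95}]
frame [{'location': [333.7, 219.9], 'confidence': 0.78}]
```

View pics/side0.png

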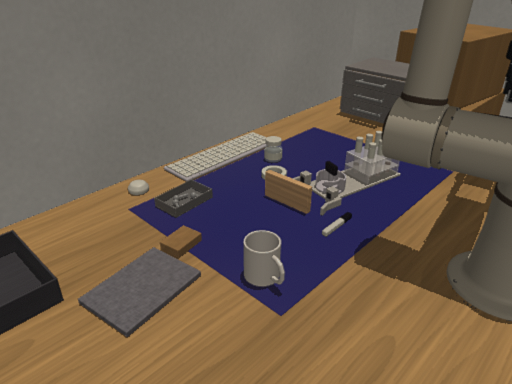

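View pics/top0.png

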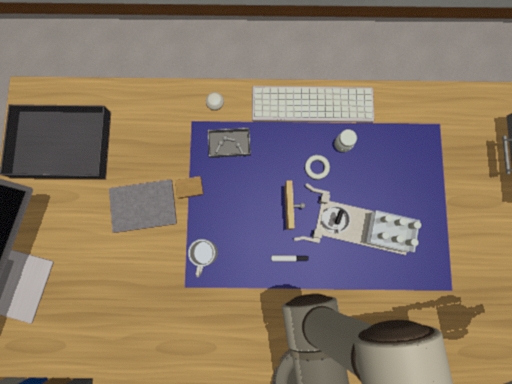

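The side picture shows the panel standing at about (287,190), beside the rack and drum at about (330,183). The top picture shows the panel at (290,205), with its stud pointing right towards the cam at (337,218). Next I'll measure the positions.

```bash
cat > h.py <<'E'
from station import ctrl
import numpy as np, cv2
from scipy.spatial.transform import Rotation as R
def ray(cam,uv,z):
    i=ctrl.camera_info(cam);K=i["intrinsics"];T=i["extrinsics"]
    d=T[:3,:3]@np.linalg.solve(K,[uv[0],uv[1],1.]);o=T[:3,3]
    return o+d*(z-o[2])/d[2]
def proj(cam,P):
    i=ctrl.camera_info(cam);K=i["intrinsics"];T=i["extrinsics"]
    P=np.atleast_2d(P);c=(P-T[:3,3])@T[:3,:3];p=c@K.T
    return p[:,:2]/p[:,2:]
def cloud(cam,d):
    i=ctrl.camera_info(cam);K=i["intrinsics"];T=i["extrinsics"]
    v,u=np.indices(d.shape);p=np.stack([(u-K[0,2])*d/K[0,0],(v-K[1,2])*d/K[1,1],d],-1)
    w=p@T[:3,:3].T+T[:3,3];w[d==0]=np.nan;return w
E
python3 - <<'E'
from h import *
p,d=ctrl.capture("top");w=cloud("top",d)
np.save("top0.npy",w);cv2.imwrite("pics/topc.png",cv2.resize(p[150:280,250:440],None,fx=4,fy=4,interpolation=cv2.INTER_CUBIC))
s,ds=ctrl.capture("side");np.save("side0.npy",cloud("side",ds))
cv2.imwrite("pics/sidec.png",cv2.resize(s[120:250,240:420],None,fx=4,fy=4,interpolation=cv2.INTER_CUBIC))
for n in("top","side"):
  for t,z in(("panel_mid",.04),("cam_grip",.07),("frame",0),("tape",0),("marker",0),("mug",0)):
    for r in ctrl.pinpoint(n,t)[:1]: print(n,t,r["confidence"],ray(n,r["location"],z).round(4))
# panel top points
for nm in("top0","side0"):
    w=np.load(nm+".npy");m=(w[...,2]>.07)&(w[...,2]<.09)&(w[...,1]>.08)&(w[...,1]<.2)&(w[...,0]<.5)&(w[...,0]>.2)
    q=w[m][:,:2].astype(np.float32);print(nm,len(q),cv2.minAreaRect(q), w[m][:,2].mean())
    m=(w[...,2]>.105)&(w[...,2]<.14)&(w[...,1]>-.3)&(w[...,1]<.0)&(w[...,0]<.5)&(w[...,0]>.2)
    q=w[m][:,:2].astype(np.float32);print(nm,len(q),cv2.minAreaRect(q))
E
```

```text
top panel_mid 0.69 [0.5578 0.056  0.04  ]
top cam_grip 0.8 [ 0.4969 -0.0811  0.07  ]
top frame 0.8 [ 0.4918 -0.0802  0.    ]
top tape 0.65 [ 0.6626 -0.0309  0.    ]
top marker 0.53 [0.3646 0.0693 0.    ]
top mug 0.71 [0.3943 0.3417 0.    ]
side panel_mid 0.66 [0.551  0.0498 0.04  ]
side cam_grip 0.94 [ 0.5078 -0.0944  0.07  ]
side frame 0.6 [ 0.5105 -0.0852  0.    ]
side tape 0.75 [ 0.6661 -0.0338  0.    ]
side marker 0.72 [0.3664 0.0668 0.    ]
side mug 0.75 [0.3893 0.3417 0.    ]
top0 0 ((0.0, 0.0), (0.0, 0.0), 0.0) nan
top0 289 ((0.46498993039131165, -0.2545214593410492), (0.1032465398311615, 0.07275062054395676), 78.82518768310547)
side0 0 ((0.0, 0.0), (0.0, 0.0), 0.0) nan
side0 259 ((0.46362900733947754, -0.2484281361103058), (0.10076435655355453, 0.06749224662780762), 85.45413208007812)<stdin>:12: RuntimeWarning: Mean of empty slice.
  ret = ret.dtype.type(ret / rcount)
```

View pics/topc.png

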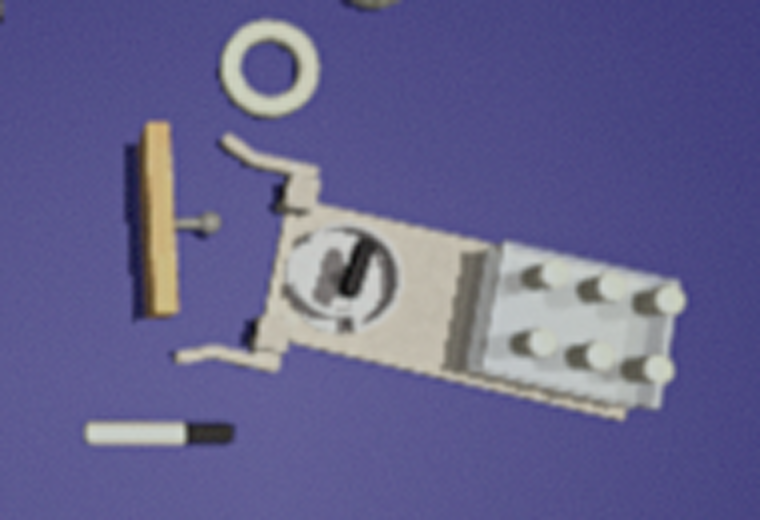

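View pics/sidec.png

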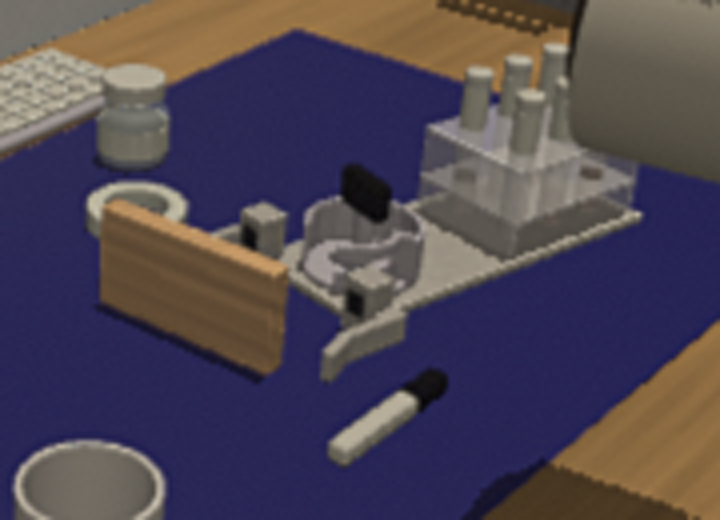

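```bash
python3 - <<'E'
from h import *
for nm in("top0","side0"):
    w=np.load(nm+".npy")
    X,Y,Z=w[...,0],w[...,1],w[...,2]
    def box(n,x0,x1,y0,y1,z0,z1):
        m=(X>x0)&(X<x1)&(Y>y0)&(Y<y1)&(Z>z0)&(Z<z1)
        q=w[m]
        if len(q)<5: print(nm,n,len(q));return
        print(nm,n,len(q),q.mean(0).round(4),[np.round(a,4) for a in cv2.minAreaRect(q[:,:2].astype(np.float32))],"zpc",np.percentile(q[:,2],[5,50,95]).round(4))
    box("desk",.4,.7,.1,.3,-.02,.02)
    box("panel",.45,.66,.02,.09,.072,.09)
    box("panelall",.45,.66,.02,.09,.03,.09)
    box("bar",.44,.56,-.13,-.04,.06,.095)
    box("postL",.53,.60,-.07,0,.03,.06)
    box("postR",.38,.47,-.05,0.02,.03,.06)
    box("tubes",.38,.54,-.35,-.15,.11,.14)
    box("tubetop",.38,.54,-.35,-.15,.12,.14)
E
```

```text
top0 desk 5342 [0.5475 0.2001 0.0013] [array([0.55, 0.2 ]), array([0.2999, 0.2   ]), np.float64(0.0287)] zpc [-0.0025  0.0013  0.0052]
top0 panel 282 [0.5422 0.0649 0.08  ] [array([0.5431, 0.0647]), array([0.1478, 0.0183]), np.float64(2.5844)] zpc [0.0765 0.0801 0.0833]
top0 panelall 369 [0.5428 0.0638 0.0725] [array([0.5443, 0.0474]), array([0.1485, 0.0531]), np.float64(2.6318)] zpc [0.0348 0.0792 0.0832]
top0 bar 91 [ 0.5044 -0.0854  0.0809] [array([ 0.505 , -0.0871]), array([0.0138, 0.0455]), np.float64(71.0975)] zpc [0.063  0.0834 0.0881]
top0 postL 79 [ 0.5659 -0.0516  0.043 ] [array([ 0.5579, -0.053 ]), array([0.0512, 0.0287]), np.float64(7.6738)] zpc [0.0347 0.044  0.0479]
top0 postR 72 [ 0.4563 -0.026   0.0434] [array([ 0.4562, -0.0265]), array([0.0255, 0.0255]), np.float64(77.8154)] zpc [0.0358 0.044  0.0474]
top0 tubes 330 [ 0.4635 -0.2561  0.1254] [array([ 0.4646, -0.2564]), array([0.1058, 0.0728]), np.float64(77.378)] zpc [0.1126 0.1272 0.1308]
top0 tubetop 276 [ 0.4639 -0.257   0.1276] [array([ 0.4646, -0.2565]), array([0.1056, 0.0728]), np.float64(77.378)] zpc [0.1233 0
[... 437 characters left out ...]
2 [ 0.4987 -0.0812  0.0764] [array([ 0.5017, -0.0834]), array([0.0141, 0.0515]), np.float64(76.0299)] zpc [0.0617 0.0772 0.0877]
side0 postL 92 [ 0.561  -0.0479  0.0414] [array([ 0.5559, -0.0507]), array([0.0521, 0.0282]), np.float64(4.3528)] zpc [0.0316 0.043  0.0479]
side0 postR 104 [ 0.4506 -0.0214  0.0407] [array([ 0.4533, -0.0251]), array([0.0283, 0.0308]), np.float64(81.5897)] zpc [0.0313 0.0425 0.047 ]
side0 tubes 237 [ 0.469  -0.2407  0.1224] [array([ 0.4618, -0.2544]), array([0.1079, 0.0732]), np.float64(78.9803)] zpc [0.1112 0.1231 0.1313]
side0 tubetop 143 [ 0.4702 -0.241   0.1272] [array([ 0.4619, -0.2544]), array([0.1079, 0.0729]), np.float64(78.9803)] zpc [0.1213 0.1279 0.1315]
```

```bash
cat >> h.py <<'E'
XF=np.array([-0.2157,-0.9765]);XF/=np.linalg.norm(XF);YF=np.array([-XF[1],XF[0]]);OF=np.array([.501,-.0846])
def w2f(p): p=np.asarray(p)[:2]-OF; return np.array([p@XF,p@YF])
def f2w(x,y): return OF+x*XF+y*YF
def toolR(yaw): # yaw deg of tool y in world, z down
    a=np.radians(yaw);y=np.array([np.cos(a),np.sin(a),0]);z=np.array([0,0,-1.]);return R.from_matrix(np.stack([np.cross(y,z),y,z],1))
def delta(p1,R1,p0,R0):
    s=R0.inv().apply(np.asarray(p1)-p0)/.3; t=(R0.inv()*R1).as_rotvec()/np.pi
    print("xyz",s.round(4),"r",t.round(4))
def cur():
    s=ctrl.get_state();return np.array(s["ee_pos"]),R.from_quat(s["tool_rot"])
def st():
    s=ctrl.get_state();p,r=cur();y=r.as_matrix()[:,1];print("t",round(s["time_s"],2),"p",p.round(4),"yaw",round(float(np.degrees(np.arctan2(y[1],y[0]))),2),"F",s["contact_force"].round(2),"M",s["wrist_torque"].round(3),"w",round(s["grip_width"],4),"f",w2f(p).round(4),"q6",s["q"][5].round(3))
E
python3 - <<'E'
from h import *
st();delta([.5414,.066,.16],toolR(92.6),*cur())
E
```

```text
t 1.1 p [ 0.2078 -0.5361  0.2483] yaw -68.81 F [0.3  0.01 0.01] M [ 0.022  0.035 -0.003] w 0.0854 f [ 0.5041 -0.1889] q6 -0.21
xyz [ 1.7622 -1.4695  0.2944] r [-0.     -0.     -0.8967]
```

>>> {"fn": "play_rows", "kwargs": {
  "rows": [
    {"x":0.09,"y":-0.075,"z":0,"rz":-0.045},
    {"x":0.18,"y":-0.15,"z":0,"rz":-0.09},
    {"x":0.28,"y":-0.22,"z":0,"rz":-0.135},
    {"x":0.37,"y":-0.3,"z":0,"rz":-0.18},
    {"x":0.46,"y":-0.38,"z":0,"rz":-0.225},
    {"x":0.55,"y":-0.45,"z":0,"rz":-0.27},
    {"x":0.64,"y":-0.53,"z":0,"rz":-0.315},
    {"x":0.73,"y":-0.6,"z":0,"rz":-0.36},
    {"x":0.82,"y":-0.68,"z":0,"rz":-0.4},
    {"x":0.9,"y":-0.75,"z":0,"rz":-0.45}
  ],
  "squeeze": 40
}}

```text
invalid input at $.rows[0]: expected keys x, y, z, rx, ry, rz, jaw
```

```bash
python3 - <<'E'
from h import *
st();delta([.5414,.066,.14],toolR(92.6),*cur())
E
```

```text
t 1.1 p [ 0.2078 -0.5361  0.2483] yaw -68.81 F [0.3  0.01 0.01] M [ 0.022  0.035 -0.003] w 0.0854 f [ 0.5041 -0.1889] q6 -0.21
xyz [ 1.7622 -1.4695  0.361 ] r [-0.     -0.     -0.8967]
```

>>> {"fn": "play_rows", "kwargs": {
  "rows": [
    {"x":0.09,"y":-0.075,"z":0,"rx":0,"ry":0,"rz":-0.045,"jaw":0},
    {"x":0.18,"y":-0.15,"z":0,"rx":0,"ry":0,"rz":-0.09,"jaw":0},
    {"x":0.28,"y":-0.22,"z":0,"rx":0,"ry":0,"rz":-0.135,"jaw":0},
    {"x":0.37,"y":-0.3,"z":0,"rx":0,"ry":0,"rz":-0.18,"jaw":0},
    {"x":0.46,"y":-0.38,"z":0,"rx":0,"ry":0,"rz":-0.225,"jaw":0},
    {"x":0.55,"y":-0.45,"z":0,"rx":0,"ry":0,"rz":-0.27,"jaw":0},
    {"x":0.64,"y":-0.53,"z":0,"rx":0,"ry":0,"rz":-0.315,"jaw":0},
    {"x":0.73,"y":-0.6,"z":0,"rx":0,"ry":0,"rz":-0.36,"jaw":0},
    {"x":0.82,"y":-0.68,"z":0,"rx":0,"ry":0,"rz":-0.4,"jaw":0},
    {"x":0.9,"y":-0.75,"z":0,"rx":0,"ry":0,"rz":-0.45,"jaw":0}
  ],
  "squeeze": 40
}}

```text
time_s: 2.1
ee_pos: [0.3788, -0.2273, 0.2485]
tool_rot: [0.629, 0.778, 0.0, 0.0]
contact_force: [0.3, -0.4, 0.6]
grip_width: 0.0857
```

```bash
python3 - <<'E'
from h import *
st();delta([.5414,.066,.14],toolR(92.6),*cur())
E
```

```text
t 2.1 p [ 0.3788 -0.2273  0.2485] yaw 12.12 F [ 0.3  -0.39  0.61] M [-0.002  0.027 -0.009] w 0.0857 f [ 0.1657 -0.0886] q6 -1.027
xyz [0.8421 0.735  0.3617] r [ 0.000e+00  2.000e-04 -4.471e-01]
```

>>> {"fn": "play_rows", "kwargs": {
  "rows": [
    {"x":0.09,"y":0.08,"z":0,"rx":0,"ry":0,"rz":-0.047,"jaw":0},
    {"x":0.19,"y":0.16,"z":0,"rx":0,"ry":0,"rz":-0.094,"jaw":0},
    {"x":0.29,"y":0.25,"z":0,"rx":0,"ry":0,"rz":-0.14,"jaw":0},
    {"x":0.39,"y":0.34,"z":0,"rx":0,"ry":0,"rz":-0.187,"jaw":0},
    {"x":0.49,"y":0.43,"z":0.02,"rx":0,"ry":0,"rz":-0.234,"jaw":0},
    {"x":0.59,"y":0.52,"z":0.09,"rx":0,"ry":0,"rz":-0.28,"jaw":0},
    {"x":0.69,"y":0.61,"z":0.16,"rx":0,"ry":0,"rz":-0.327,"jaw":0},
    {"x":0.79,"y":0.7,"z":0.24,"rx":0,"ry":0,"rz":-0.374,"jaw":0},
    {"x":0.842,"y":0.735,"z":0.3,"rx":0,"ry":0,"rz":-0.42,"jaw":0},
    {"x":0.842,"y":0.735,"z":0.362,"rx":0,"ry":0,"rz":-0.447,"jaw":0}
  ]
}}

```text
time_s: 3.1
ee_pos: [0.5431, 0.066, 0.1388]
tool_rot: [-0.024, 1.0, 0.0, 0.0]
contact_force: [-0.2, -0.3, 0.1]
grip_width: 0.0851
```

```bash
python3 - <<'E'
from h import *
p,d=ctrl.capture("top");cv2.imwrite("pics/top1.png",cv2.resize(p[130:290,220:420],None,fx=4,fy=3.5))
s,d=ctrl.capture("side");cv2.imwrite("pics/side1.png",cv2.resize(s[80:270,200:420],None,fx=3.5,fy=3))
st();delta([.5414,.066,.066],toolR(92.6),*cur())
E
```

```text
t 3.2 p [0.5404 0.0644 0.1367] yaw 92.33 F [-0.15  0.32  0.07] M [0.043 0.028 0.007] w 0.0854 f [-0.154   0.0064] q6 -1.715
xyz [-0.0048  0.005   0.2358] r [ 0.0002 -0.0019 -0.0015]
```

View pics/side1.png

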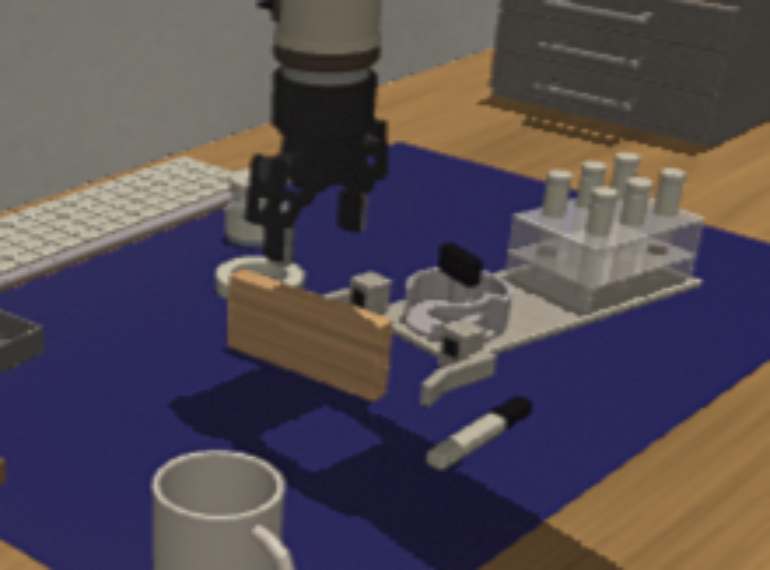

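View pics/top1.png

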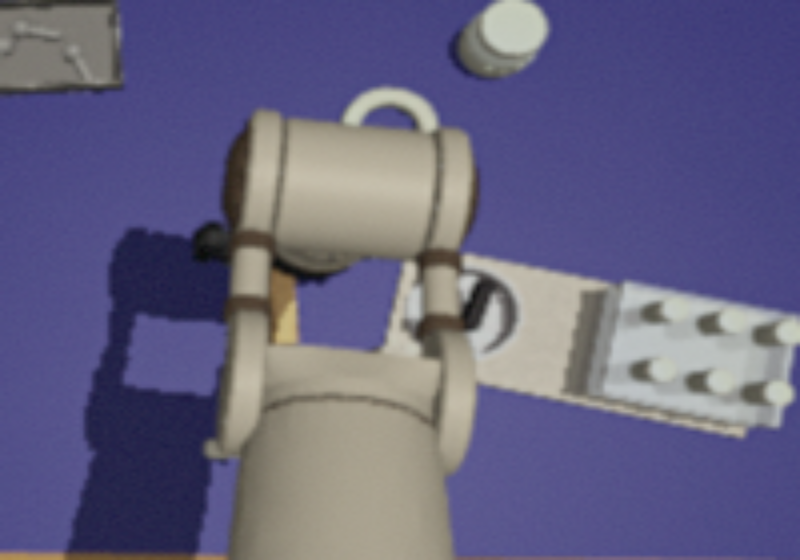

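>>> {"fn": "play_rows", "kwargs": {
  "rows": [
    {"x":0,"y":0,"z":0.05,"rx":0,"ry":0,"rz":0,"jaw":0},
    {"x":0,"y":0,"z":0.13,"rx":0,"ry":0,"rz":0,"jaw":0},
    {"x":0,"y":0,"z":0.2,"rx":0,"ry":0,"rz":0,"jaw":0},
    {"x":0,"y":0,"z":0.246,"rx":0,"ry":0,"rz":0,"jaw":0},
    {"x":0,"y":0,"z":0.246,"rx":0,"ry":0,"rz":0,"jaw":40},
    {"x":0,"y":0,"z":0.246,"rx":0,"ry":0,"rz":0,"jaw":100},
    {"x":0,"y":0,"z":0.246,"rx":0,"ry":0,"rz":0,"jaw":150},
    {"x":0,"y":0,"z":0.246,"rx":0,"ry":0,"rz":0,"jaw":180},
    {"x":0,"y":0,"z":0.246,"rx":0,"ry":0,"rz":0,"jaw":220},
    {"x":0,"y":0,"z":0.246,"rx":0,"ry":0,"rz":0,"jaw":255}
  ],
  "squeeze": 40
}}

```text
time_s: 4.2
ee_pos: [0.5432, 0.0637, 0.067]
tool_rot: [-0.02, 1.0, 0.0, 0.001]
contact_force: [-0.5, 0.7, 4.6]
grip_width: 0.0171
```

>>> {"fn": "play_rows", "kwargs": {
  "rows": [
    {"x":0,"y":0,"z":0,"rx":0,"ry":0,"rz":0,"jaw":255},
    {"x":0,"y":0,"z":0,"rx":0,"ry":0,"rz":0,"jaw":255},
    {"x":0,"y":0,"z":0,"rx":0,"ry":0,"rz":0,"jaw":255},
    {"x":0,"y":0,"z":0,"rx":0,"ry":0,"rz":0,"jaw":255},
    {"x":0,"y":0,"z":-0.005,"rx":0,"ry":0,"rz":0,"jaw":255},
    {"x":0,"y":0,"z":-0.01,"rx":0,"ry":0,"rz":0,"jaw":255},
    {"x":0,"y":0,"z":-0.015,"rx":0,"ry":0,"rz":0,"jaw":255},
    {"x":0,"y":0,"z":-0.015,"rx":0,"ry":0,"rz":0,"jaw":255},
    {"x":0,"y":0,"z":-0.015,"rx":0,"ry":0,"rz":0,"jaw":255},
    {"x":0,"y":0,"z":-0.015,"rx":0,"ry":0,"rz":0,"jaw":255}
  ]
}}

```text
time_s: 5.2
ee_pos: [0.5423, 0.0635, 0.0702]
tool_rot: [-0.02, 1.0, -0.0, -0.0]
contact_force: [0.1, -0.3, -2.7]
grip_width: 0.0175
```

```bash
python3 - <<'E'
from h import *
s,d=ctrl.capture("side");cv2.imwrite("pics/side2.png",cv2.resize(s[80:270,200:420],None,fx=3.5,fy=3));np.save("side2.npy",cloud("side",d))
p,d=ctrl.capture("top");cv2.imwrite("pics/top2.png",cv2.resize(p[130:290,220:420],None,fx=4,fy=3.5));np.save("top2.npy",cloud("top",d))
st()
for c in("side","top"):
  for r in ctrl.pinpoint(c,"panel_mid")[:1]:print(c,r,ray(c,r["location"],.0445))
E
```

```text
t 5.3 p [0.5424 0.0636 0.0703] yaw 92.24 F [ 0.31  0.47 -3.09] M [-0.    -0.019  0.014] w 0.0173 f [-0.1536  0.0085] q6 -1.715
side {'location': [286.8, 191.2], 'confidence': 0.58} [0.53685476 0.07117951 0.0445    ]
top {'location': [287.5, 205.5], 'confidence': 0.53} [0.54311271 0.0690736  0.0445    ]
```

View pics/side2.png

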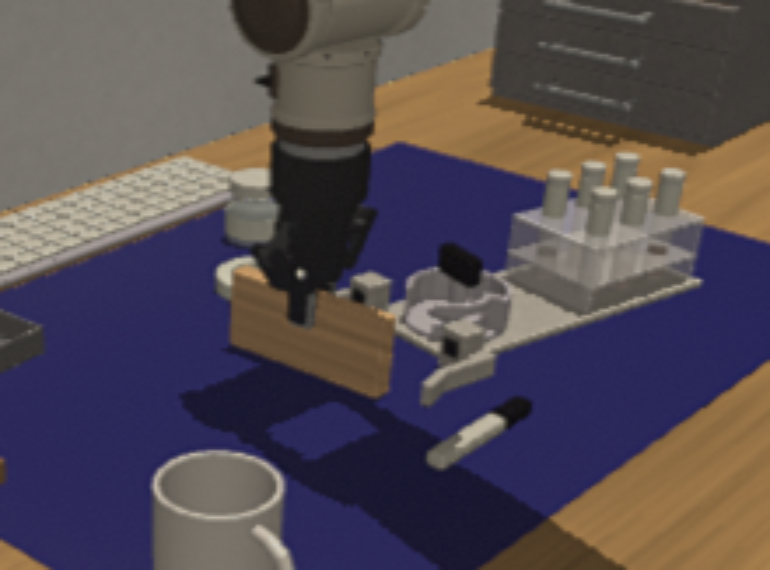

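```bash
python3 - <<'E'
from h import *
for i in range(1): st()
c=(np.array([.5414,.066,.0707]),toolR(92.6))
print(f2w(-.128,0),f2w(-.069,0))
delta([*f2w(-.128,0),.0690],toolR(77.5),*c)
E
```

```text
t 5.4 p [0.5424 0.0636 0.0703] yaw 92.24 F [-0.37  0.5  -2.27] M [0.002 0.007 0.023] w 0.0177 f [-0.1536  0.0085] q6 -1.715
[0.52860851 0.04038708] [ 0.51588271 -0.01722415]
xyz [ 0.0465 -0.0834  0.0057] r [0.     0.     0.0839]
```

>>> {"fn": "play_rows", "kwargs": {
  "rows": [
    {"x":0.01,"y":-0.01,"z":0,"rx":0,"ry":0,"rz":0.015,"jaw":255},
    {"x":0.018,"y":-0.025,"z":0,"rx":0,"ry":0,"rz":0.03,"jaw":255},
    {"x":0.025,"y":-0.04,"z":0,"rx":0,"ry":0,"rz":0.045,"jaw":255},
    {"x":0.032,"y":-0.055,"z":0,"rx":0,"ry":0,"rz":0.06,"jaw":255},
    {"x":0.04,"y":-0.07,"z":0.003,"rx":0,"ry":0,"rz":0.075,"jaw":255},
    {"x":0.0465,"y":-0.0834,"z":0.0057,"rx":0,"ry":0,"rz":0.084,"jaw":255},
    {"x":0.0465,"y":-0.0834,"z":0.0057,"rx":0,"ry":0,"rz":0.084,"jaw":255},
    {"x":0.0465,"y":-0.0834,"z":0.0057,"rx":0,"ry":0,"rz":0.084,"jaw":255},
    {"x":0.0465,"y":-0.0834,"z":0.0057,"rx":0,"ry":0,"rz":0.084,"jaw":255},
    {"x":0.0465,"y":-0.0834,"z":0.0057,"rx":0,"ry":0,"rz":0.084,"jaw":255}
  ]
}}

```text
time_s: 6.4
ee_pos: [0.5297, 0.0382, 0.0688]
tool_rot: [0.112, 0.994, 0.0, 0.0]
contact_force: [-0.8, 0.2, -2.9]
grip_width: 0.0173
```

```bash
python3 - <<'E'
from h import *
s,d=ctrl.capture("side");cv2.imwrite("pics/side3.png",cv2.resize(s[110:250,230:390],None,fx=4.5,fy=4));ws=cloud("side",d)
p,d=ctrl.capture("top");cv2.imwrite("pics/top3.png",cv2.resize(p[130:290,220:420],None,fx=4,fy=3.5));wt=cloud("top",d)
st()
for n,w,O in(("side",ws,np.array([.4996,-.0835])),("top",wt,np.array([.5024,-.0856]))):
    q=w[(w[...,2]>.02)&(w[...,2]<.09)];f=(q[:,:2]-O);f=np.stack([f@XF,f@YF,q[:,2]],1)
    m=(f[:,0]>-.15)&(f[:,0]<-.116)&(abs(f[:,1])<.1);g=f[m&(f[:,2]<.087)]
    print(n,len(g),g.min(0) if len(g) else 0,g.max(0) if len(g) else 0)
    hi=g[g[:,2]>.06]
    if len(hi)>10: print(cv2.minAreaRect(hi[:,:2].astype(np.float32)),np.percentile(hi[:,1],[1,99]))
    if n=="side":
        # back face line fit: x vs y
        b=g[(g[:,2]>.03)&(g[:,2]<.08)&(g[:,1]<0.07)]
        print(np.polyfit(b[:,1],b[:,0],1))
E
```

```text
t 6.5 p [0.5296 0.0381 0.0687] yaw 77.14 F [ 0.25 -0.33 -2.86] M [-0.028  0.035 -0.052] w 0.0171 f [-0.126   0.0014] q6 -1.502
side 829 [-0.14743673 -0.07684192  0.02006068] [-0.11617046  0.07886432  0.08646777]
((-0.13239756226539612, 0.0011567845940589905), (0.0302931759506464, 0.15520510077476501), 1.6831870079040527) [-0.07492096  0.07264844]
[-0.0307532 -0.1334385]
top 42 [-0.13029671 -0.0610606   0.07746525] [-0.11630715 -0.02166495  0.08638284]
((-0.12015758454799652, -0.0400376096367836), (0.013343209400773048, 0.04023871198296547), 12.381425857543945) [-0.06079948 -0.02272288]
```

View pics/side3.png

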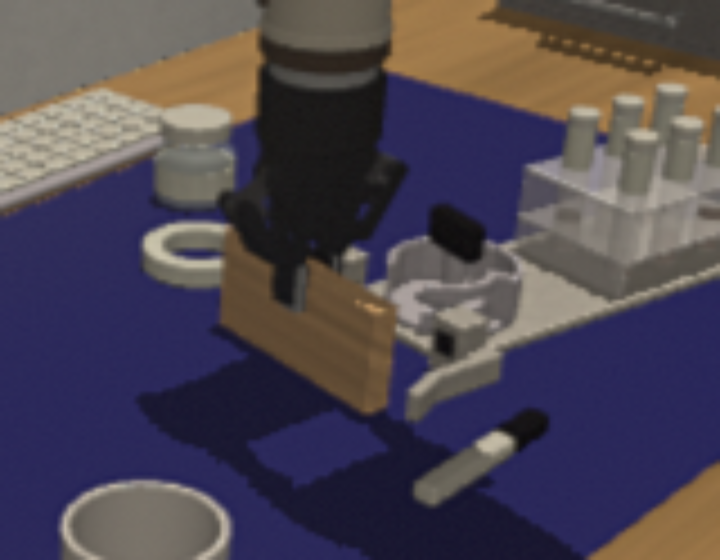

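View pics/top3.png

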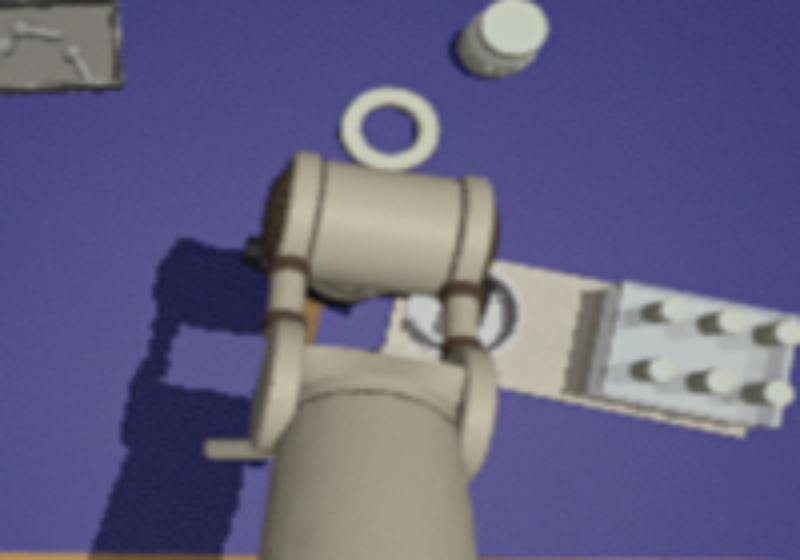

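>>> {"fn": "play_rows", "kwargs": {
  "rows": [
    {"x":0,"y":-0.02,"z":0,"rx":0,"ry":0,"rz":0,"jaw":255},
    {"x":0,"y":-0.04,"z":0,"rx":0,"ry":0,"rz":0,"jaw":255},
    {"x":0,"y":-0.06,"z":0,"rx":0,"ry":0,"rz":0,"jaw":255},
    {"x":0,"y":-0.08,"z":0,"rx":0,"ry":0,"rz":0,"jaw":255},
    {"x":0,"y":-0.095,"z":0,"rx":0,"ry":0,"rz":0,"jaw":255},
    {"x":0,"y":-0.11,"z":0,"rx":0,"ry":0,"rz":0,"jaw":255},
    {"x":0,"y":-0.12,"z":0,"rx":0,"ry":0,"rz":0,"jaw":255},
    {"x":0,"y":-0.13,"z":0,"rx":0,"ry":0,"rz":0,"jaw":255},
    {"x":0,"y":-0.14,"z":0,"rx":0,"ry":0,"rz":0,"jaw":255},
    {"x":0,"y":-0.14,"z":0,"rx":0,"ry":0,"rz":0,"jaw":255}
  ]
}}

```text
time_s: 7.5
ee_pos: [0.5201, -0.0032, 0.0687]
tool_rot: [0.112, 0.994, -0.0, -0.0]
contact_force: [-0.2, 0.2, -2.2]
grip_width: 0.0176
```

```bash
python3 - <<'E'
from h import *
s,d=ctrl.capture("side");cv2.imwrite("pics/side4.png",cv2.resize(s[110:250,230:390],None,fx=4.5,fy=4));ws=cloud("side",d)
st()
O=np.array([.4996,-.0835]);w=ws
q=w[(w[...,2]>.03)&(w[...,2]<.07)];f=(q[:,:2]-O);f=np.stack([f@XF,f@YF,q[:,2]],1)
b=f[(f[:,0]>-.115)&(f[:,0]<-.07)&(abs(f[:,1])<.068)&((f[:,1]<-.02)|(f[:,1]>.02))]
for k in range(4):
    c=np.polyfit(b[:,1],b[:,0],1);r=b[:,0]-np.polyval(c,b[:,1]);b=b[abs(r)<.004]
print(c,len(b))
E
```

```text
t 7.55 p [ 0.5202 -0.003   0.0687] yaw 77.11 F [ 0.2  -0.07 -1.48] M [ 0.054 -0.008  0.023] w 0.0174 f [-0.0838  0.0011] q6 -1.584
[ 0.00829733 -0.09063684] 266
```

View pics/side4.png

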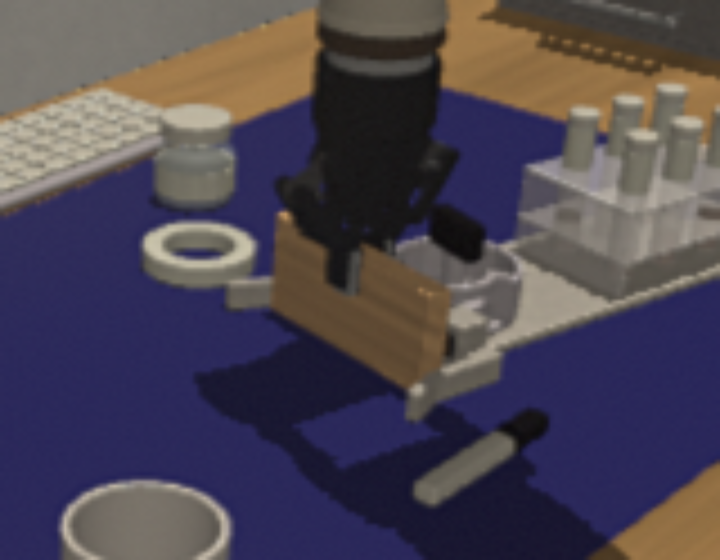

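>>> {"fn": "play_rows", "kwargs": {
  "rows": [
    {"x":0,"y":-0.005,"z":0,"rx":0,"ry":0,"rz":0,"jaw":255},
    {"x":0,"y":-0.01,"z":0,"rx":0,"ry":0,"rz":0,"jaw":255},
    {"x":0,"y":-0.015,"z":0,"rx":0,"ry":0,"rz":0,"jaw":255},
    {"x":0,"y":-0.02,"z":0,"rx":0,"ry":0,"rz":0,"jaw":255},
    {"x":0,"y":-0.025,"z":0,"rx":0,"ry":0,"rz":0,"jaw":255},
    {"x":0,"y":-0.028,"z":0,"rx":0,"ry":0,"rz":0,"jaw":255},
    {"x":0,"y":-0.031,"z":0,"rx":0,"ry":0,"rz":0,"jaw":255},
    {"x":0,"y":-0.034,"z":0,"rx":0,"ry":0,"rz":0,"jaw":255},
    {"x":0,"y":-0.034,"z":0,"rx":0,"ry":0,"rz":0,"jaw":255},
    {"x":0,"y":-0.034,"z":0,"rx":0,"ry":0,"rz":0,"jaw":255}
  ]
}}

```text
time_s: 8.55
ee_pos: [0.5179, -0.0129, 0.0687]
tool_rot: [0.112, 0.994, 0.0, 0.0]
contact_force: [0.0, -0.0, -3.4]
grip_width: 0.0176
```

```bash
python3 - <<'E'
from h import *
s,d=ctrl.capture("side");cv2.imwrite("pics/side5.png",cv2.resize(s[110:250,230:390],None,fx=4.5,fy=4));ws=cloud("side",d)
st()
O=np.array([.4996,-.0835]);w=ws
q=w[(w[...,2]>.03)&(w[...,2]<.07)];f=(q[:,:2]-O);f=np.stack([f@XF,f@YF,q[:,2]],1)
b=f[(f[:,0]>-.115)&(f[:,0]<-.065)&(abs(f[:,1])<.068)&((f[:,1]<-.02)|(f[:,1]>.02))]
for k in range(4):
    c=np.polyfit(b[:,1],b[:,0],1);r=b[:,0]-np.polyval(c,b[:,1]);b=b[abs(r)<.004]
print(c,len(b))
E
```

```text
t 8.6 p [ 0.5179 -0.0129  0.0687] yaw 77.12 F [-0.96 -0.3  -1.98] M [ 0.045 -0.057 -0.001] w 0.0173 f [-0.0737  0.001 ] q6 -1.604
[ 0.00479703 -0.08069725] 277
```

View pics/side5.png

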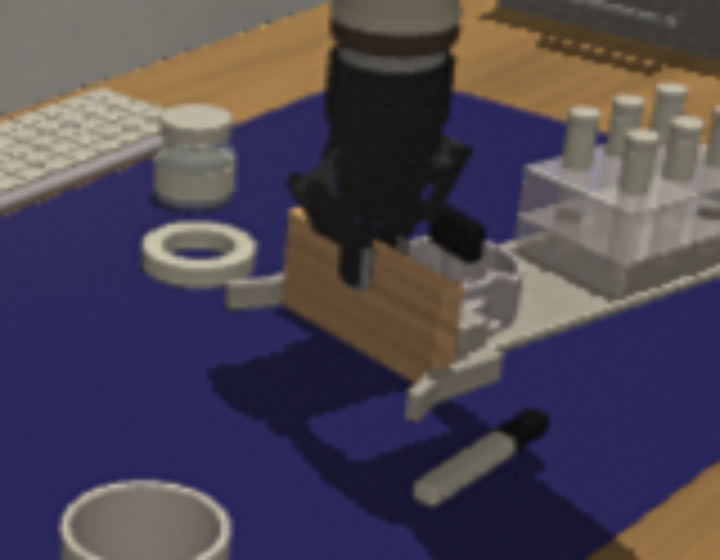

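>>> {"fn": "play_rows", "kwargs": {
  "rows": [
    {"x":0,"y":-0.001,"z":0,"rx":0,"ry":0,"rz":0,"jaw":255},
    {"x":0,"y":-0.002,"z":0,"rx":0,"ry":0,"rz":0,"jaw":255},
    {"x":0,"y":-0.003,"z":0,"rx":0,"ry":0,"rz":0,"jaw":255},
    {"x":0,"y":-0.004,"z":0,"rx":0,"ry":0,"rz":0,"jaw":255},
    {"x":0,"y":-0.005,"z":0,"rx":0,"ry":0,"rz":0,"jaw":255},
    {"x":0,"y":-0.006,"z":0,"rx":0,"ry":0,"rz":0,"jaw":255},
    {"x":0,"y":-0.007,"z":0,"rx":0,"ry":0,"rz":0,"jaw":255},
    {"x":0,"y":-0.008,"z":0,"rx":0,"ry":0,"rz":0,"jaw":255},
    {"x":0,"y":-0.009,"z":0,"rx":0,"ry":0,"rz":0,"jaw":255},
    {"x":0,"y":-0.009,"z":0,"rx":0,"ry":0,"rz":0,"jaw":255}
  ]
}}

```text
time_s: 9.6
ee_pos: [0.5173, -0.0156, 0.0687]
tool_rot: [0.112, 0.994, -0.0, 0.0]
contact_force: [0.6, 0.7, -2.3]
grip_width: 0.0175
```

>>> {"fn": "play_rows", "kwargs": {
  "rows": [
    {"x":0,"y":-0.001,"z":0,"rx":0,"ry":0,"rz":0,"jaw":255},
    {"x":0,"y":-0.002,"z":0,"rx":0,"ry":0,"rz":0,"jaw":255},
    {"x":0,"y":-0.003,"z":0,"rx":0,"ry":0,"rz":0,"jaw":255},
    {"x":0,"y":-0.004,"z":0,"rx":0,"ry":0,"rz":0,"jaw":255},
    {"x":0,"y":-0.005,"z":0,"rx":0,"ry":0,"rz":0,"jaw":255},
    {"x":0,"y":-0.006,"z":0,"rx":0,"ry":0,"rz":0,"jaw":255},
    {"x":0,"y":-0.006,"z":0,"rx":0,"ry":0,"rz":0,"jaw":255},
    {"x":0,"y":-0.006,"z":0,"rx":0,"ry":0,"rz":0,"jaw":255},
    {"x":0,"y":-0.006,"z":0,"rx":0,"ry":0,"rz":0,"jaw":255},
    {"x":0,"y":-0.006,"z":0,"rx":0,"ry":0,"rz":0,"jaw":255}
  ]
}}

```text
time_s: 10.6
ee_pos: [0.517, -0.0171, 0.0687]
tool_rot: [0.112, 0.994, 0.0, 0.0]
contact_force: [0.7, 4.9, -1.7]
grip_width: 0.0174
```

```bash
python3 - <<'E'
from h import *
s,d=ctrl.capture("side");cv2.imwrite("pics/side6.png",cv2.resize(s[110:250,230:390],None,fx=4.5,fy=4));ws=cloud("side",d)
st()
O=np.array([.4996,-.0835]);w=ws
q=w[(w[...,2]>.03)&(w[...,2]<.07)];f=(q[:,:2]-O);f=np.stack([f@XF,f@YF,q[:,2]],1)
b=f[(f[:,0]>-.115)&(f[:,0]<-.065)&(abs(f[:,1])<.068)&((f[:,1]<-.02)|(f[:,1]>.02))]
for k in range(4):
    c=np.polyfit(b[:,1],b[:,0],1);r=b[:,0]-np.polyval(c,b[:,1]);b=b[abs(r)<.004]
print(c,len(b))
E
```

```text
t 10.65 p [ 0.5169 -0.017   0.0687] yaw 77.13 F [ 1.38  5.02 -3.59] M [ 0.904 -0.152  0.27 ] w 0.0172 f [-0.0694  0.001 ] q6 -1.613
[ 0.00341804 -0.07657679] 281
```

>>> {"fn": "play_rows", "kwargs": {
  "rows": [
    {"x":0,"y":0.001,"z":0.001,"rx":0,"ry":0,"rz":0,"jaw":255},
    {"x":0,"y":0.001,"z":0.002,"rx":0,"ry":0,"rz":0,"jaw":255},
    {"x":0,"y":0.001,"z":0.003,"rx":0,"ry":0,"rz":0,"jaw":255},
    {"x":0,"y":0.001,"z":0.004,"rx":0,"ry":0,"rz":0,"jaw":255},
    {"x":0,"y":0.001,"z":0.005,"rx":0,"ry":0,"rz":0,"jaw":255},
    {"x":0,"y":0.001,"z":0.006,"rx":0,"ry":0,"rz":0,"jaw":255},
    {"x":0,"y":0.001,"z":0.007,"rx":0,"ry":0,"rz":0,"jaw":255},
    {"x":0,"y":0.001,"z":0.008,"rx":0,"ry":0,"rz":0,"jaw":255},
    {"x":0,"y":0.001,"z":0.008,"rx":0,"ry":0,"rz":0,"jaw":255},
    {"x":0,"y":0.001,"z":0.008,"rx":0,"ry":0,"rz":0,"jaw":255}
  ]
}}

```text
time_s: 11.65
ee_pos: [0.5171, -0.017, 0.0669]
tool_rot: [0.112, 0.994, -0.0, 0.0]
contact_force: [-2.1, 3.9, 4.8]
grip_width: 0.0176
```

>>> {"fn": "play_rows", "kwargs": {
  "rows": [
    {"x":0,"y":0,"z":0,"rx":0,"ry":0,"rz":0,"jaw":190},
    {"x":0,"y":0,"z":0,"rx":0,"ry":0,"rz":0,"jaw":160},
    {"x":0,"y":0,"z":0,"rx":0,"ry":0,"rz":0,"jaw":140},
    {"x":0,"y":0,"z":0,"rx":0,"ry":0,"rz":0,"jaw":140},
    {"x":0,"y":0,"z":0,"rx":0,"ry":0,"rz":0,"jaw":140},
    {"x":0,"y":0,"z":-0.03,"rx":0,"ry":0,"rz":0,"jaw":140},
    {"x":0,"y":0,"z":-0.08,"rx":0,"ry":0,"rz":0,"jaw":140},
    {"x":0,"y":0,"z":-0.15,"rx":0,"ry":0,"rz":0,"jaw":140},
    {"x":0,"y":0,"z":-0.22,"rx":0,"ry":0,"rz":0,"jaw":140},
    {"x":0,"y":0,"z":-0.3,"rx":0,"ry":0,"rz":0,"jaw":140}
  ]
}}

```text
time_s: 12.65
ee_pos: [0.5167, -0.017, 0.1574]
tool_rot: [0.112, 0.994, -0.0, -0.0]
contact_force: [0.3, 0.3, -0.2]
grip_width: 0.0384
```

```bash
python3 - <<'E'
from h import *
s,d=ctrl.capture("side");cv2.imwrite("pics/side7.png",cv2.resize(s[110:250,230:390],None,fx=4.5,fy=4));ws=cloud("side",d)
p,d=ctrl.capture("top");cv2.imwrite("pics/top7.png",cv2.resize(p[150:260,250:400],None,fx=5,fy=5))
st()
O=np.array([.4996,-.0835]);w=ws
q=w[(w[...,2]>.02)&(w[...,2]<.095)];f=(q[:,:2]-O);f=np.stack([f@XF,f@YF,q[:,2]],1)
b=f[(f[:,2]>.03)&(f[:,2]<.07)&(f[:,0]>-.115)&(f[:,0]<-.065)&(abs(f[:,1])<.068)]
for k in range(4):
    c=np.polyfit(b[:,1],b[:,0],1);r=b[:,0]-np.polyval(c,b[:,1]);b=b[abs(r)<.004]
print(c,len(b))
b=f[(f[:,2]>.06)&(abs(f[:,0])<.03)&(abs(f[:,1])<.04)]
print(len(b),b.mean(0),cv2.minAreaRect(b[:,:2].astype(np.float32)))
t=f[(f[:,2]>.07)&(f[:,0]>-.095)&(f[:,0]<-.05)];print(np.percentile(t[:,1],[0,1,99,100]),cv2.minAreaRect(t[:,:2].astype(np.float32)))
c0=(np.array([.5171,-.017,.1567]),toolR(77.13))
E
```

```text
t 12.75 p [ 0.5196 -0.0177  0.1606] yaw 77.13 F [ 0.52 -1.1  -0.14] M [-0.005 -0.026 -0.018] w 0.0387 f [-0.0694  0.0037] q6 -1.613
[ 0.00270248 -0.07768415] 398
132 [-0.00211287 -0.00139056  0.07640428] ((0.0006156689487397671, 0.0019239671528339386), (0.04846736043691635, 0.01622076705098152), 85.56327819824219)
[-0.0762514  -0.07379296  1.30101636  1.30265172] ((-0.07680092006921768, 0.6132605671882629), (1.3790174722671509, 0.044261835515499115), 89.64222717285156)
```

View pics/side7.png

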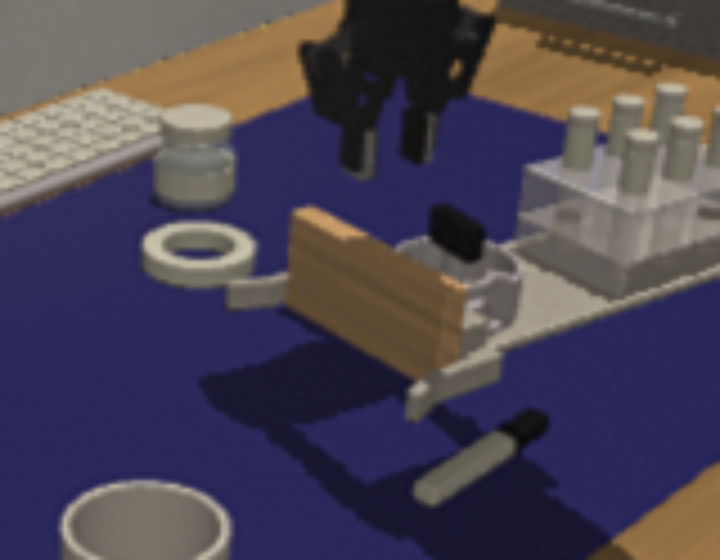

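View pics/top7.png

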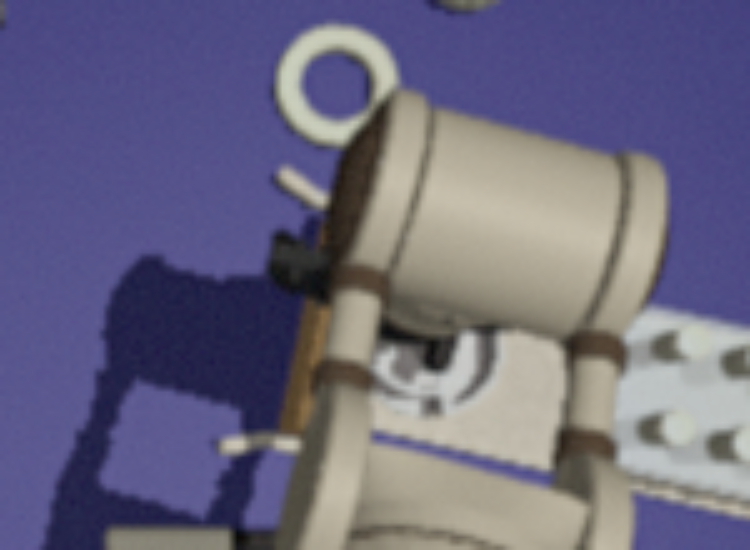

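```bash
python3 - <<'E'
from h import *
st()
c=(np.array([.517,-.017,.157]),toolR(77.13))
delta([*f2w(.001,.0005),.157],toolR(73.1),*c)
E
```

```text
t 12.75 p [ 0.5196 -0.0177  0.1606] yaw 77.13 F [ 0.52 -1.1  -0.14] M [-0.005 -0.026 -0.018] w 0.0387 f [-0.0694  0.0037] q6 -1.613
xyz [ 1.000e-04 -2.349e-01  0.000e+00] r [0.     0.     0.0224]
```

>>> {"fn": "play_rows", "kwargs": {
  "rows": [
    {"x":0,"y":-0.05,"z":0,"rx":0,"ry":0,"rz":0.005,"jaw":140},
    {"x":0,"y":-0.1,"z":0,"rx":0,"ry":0,"rz":0.01,"jaw":140},
    {"x":0,"y":-0.15,"z":0,"rx":0,"ry":0,"rz":0.015,"jaw":140},
    {"x":0,"y":-0.2,"z":0,"rx":0,"ry":0,"rz":0.02,"jaw":140},
    {"x":0,"y":-0.235,"z":0,"rx":0,"ry":0,"rz":0.0224,"jaw":140},
    {"x":0,"y":-0.235,"z":0,"rx":0,"ry":0,"rz":0.0224,"jaw":140},
    {"x":0,"y":-0.235,"z":0,"rx":0,"ry":0,"rz":0.0224,"jaw":140},
    {"x":0,"y":-0.235,"z":0,"rx":0,"ry":0,"rz":0.0224,"jaw":140},
    {"x":0,"y":-0.235,"z":0,"rx":0,"ry":0,"rz":0.0224,"jaw":140},
    {"x":0,"y":-0.235,"z":0,"rx":0,"ry":0,"rz":0.0224,"jaw":140}
  ]
}}

```text
time_s: 13.75
ee_pos: [0.5013, -0.0853, 0.1563]
tool_rot: [0.147, 0.989, 0.0, -0.0]
contact_force: [-0.2, -0.4, 0.4]
grip_width: 0.0384
```

```bash
python3 - <<'E'
from h import *
s,d=ctrl.capture("side");cv2.imwrite("pics/side8.png",cv2.resize(s[80:250,230:390],None,fx=4.5,fy=3.5))
st()
delta([*f2w(.001,.0005),.071],toolR(73.1),*cur())
E
```

```text
t 13.8 p [ 0.5013 -0.0853  0.1563] yaw 73.13 F [ 0.36 -1.22 -0.12] M [-0.018  0.074  0.016] w 0.0385 f [0.0006 0.0005] q6 -1.683
xyz [-2.000e-04 -1.200e-03  2.843e-01] r [ 0.     -0.      0.0002]
```

View pics/side8.png

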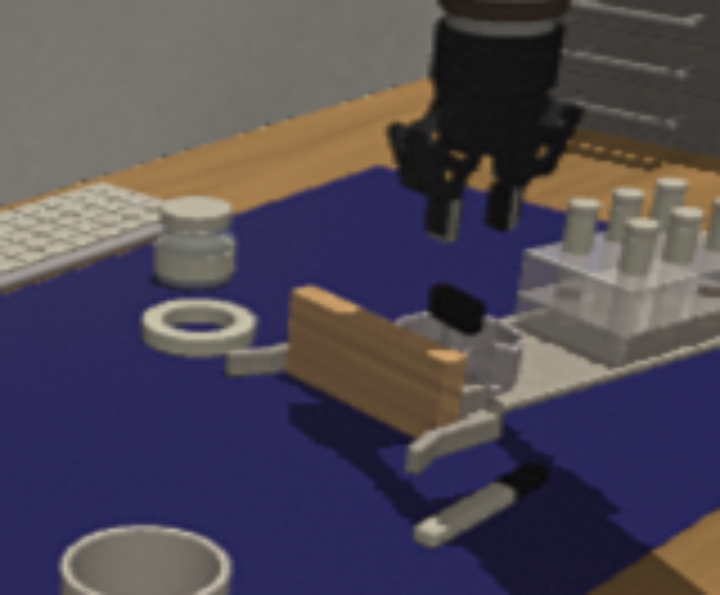

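>>> {"fn": "play_rows", "kwargs": {
  "rows": [
    {"x":0,"y":-0.001,"z":0.06,"rx":0,"ry":0,"rz":0,"jaw":140},
    {"x":0,"y":-0.001,"z":0.13,"rx":0,"ry":0,"rz":0,"jaw":140},
    {"x":0,"y":-0.001,"z":0.2,"rx":0,"ry":0,"rz":0,"jaw":140},
    {"x":0,"y":-0.001,"z":0.26,"rx":0,"ry":0,"rz":0,"jaw":140},
    {"x":0,"y":-0.001,"z":0.284,"rx":0,"ry":0,"rz":0,"jaw":140},
    {"x":0,"y":-0.001,"z":0.284,"rx":0,"ry":0,"rz":0,"jaw":140},
    {"x":0,"y":-0.001,"z":0.284,"rx":0,"ry":0,"rz":0,"jaw":180},
    {"x":0,"y":-0.001,"z":0.284,"rx":0,"ry":0,"rz":0,"jaw":210},
    {"x":0,"y":-0.001,"z":0.284,"rx":0,"ry":0,"rz":0,"jaw":240},
    {"x":0,"y":-0.001,"z":0.284,"rx":0,"ry":0,"rz":0,"jaw":255}
  ],
  "squeeze": 40
}}

```text
time_s: 14.8
ee_pos: [0.5022, -0.0852, 0.0724]
tool_rot: [0.147, 0.989, 0.001, 0.001]
contact_force: [0.9, 4.9, 1.8]
grip_width: 0.0131
```

>>> {"fn": "play_rows", "kwargs": {
  "rows": [
    {"x":0,"y":0,"z":0,"rx":0,"ry":0,"rz":0,"jaw":255},
    {"x":0,"y":0,"z":0,"rx":0,"ry":0,"rz":0,"jaw":255},
    {"x":0,"y":0,"z":0,"rx":0,"ry":0,"rz":0,"jaw":255},
    {"x":0,"y":0,"z":0,"rx":0,"ry":0,"rz":0,"jaw":255},
    {"x":0,"y":0,"z":0,"rx":0,"ry":0,"rz":0,"jaw":255},
    {"x":0,"y":0,"z":0,"rx":0,"ry":0,"rz":0,"jaw":255},
    {"x":0,"y":0,"z":0,"rx":0,"ry":0,"rz":0,"jaw":255},
    {"x":0,"y":0,"z":0,"rx":0,"ry":0,"rz":0,"jaw":255},
    {"x":0,"y":0,"z":0,"rx":0,"ry":0,"rz":0,"jaw":255},
    {"x":0,"y":0,"z":0,"rx":0,"ry":0,"rz":0,"jaw":255}
  ]
}}

```text
time_s: 15.8
ee_pos: [0.5022, -0.0852, 0.0724]
tool_rot: [0.147, 0.989, 0.001, 0.001]
contact_force: [2.1, 5.6, 2.3]
grip_width: 0.0134
```

```bash
python3 - <<'E'
from h import *
st()
E
```

```text
t 15.8 p [ 0.5022 -0.0852  0.0724] yaw 73.09 F [2.08 5.6  2.31] M [ 0.788 -0.05   0.094] w 0.0134 f [0.0003 0.0013] q6 -1.684
```

>>> {"fn": "play_rows", "kwargs": {
  "rows": [
    {"x":0,"y":0.001,"z":0,"rx":0,"ry":0,"rz":0.005,"jaw":255},
    {"x":0,"y":0.001,"z":0,"rx":0,"ry":0,"rz":0.014,"jaw":255},
    {"x":0,"y":0.001,"z":0,"rx":0,"ry":0,"rz":0.026,"jaw":255},
    {"x":0,"y":0.001,"z":0,"rx":0,"ry":0,"rz":0.038,"jaw":255},
    {"x":0,"y":0.001,"z":0,"rx":0,"ry":0,"rz":0.05,"jaw":255},
    {"x":0,"y":0.001,"z":0,"rx":0,"ry":0,"rz":0.062,"jaw":255},
    {"x":0,"y":0.001,"z":0,"rx":0,"ry":0,"rz":0.074,"jaw":255},
    {"x":0,"y":0.001,"z":0,"rx":0,"ry":0,"rz":0.085,"jaw":255},
    {"x":0,"y":0.001,"z":0,"rx":0,"ry":0,"rz":0.094,"jaw":255},
    {"x":0,"y":0.001,"z":0,"rx":0,"ry":0,"rz":0.1,"jaw":255}
  ]
}}

```text
time_s: 16.8
ee_pos: [0.5022, -0.0852, 0.0724]
tool_rot: [0.301, 0.954, 0.001, 0.001]
contact_force: [0.9, 6.1, 7.0]
grip_width: 0.0135
```

```bash
cat > look.py <<'E'
from h import *
import sys
s,d=ctrl.capture("side");cv2.imwrite(f"pics/{sys.argv[1]}.png",cv2.resize(s[110:250,230:390],None,fx=4.5,fy=4));w=cloud("side",d)
st();print("cam from yaw",np.radians(77.5)-np.arctan2(*cur()[1].as_matrix()[[1,0],1]))
O=np.array([.4996,-.0835])
q=w[(w[...,2]>.03)&(w[...,2]<.07)];f=(q[:,:2]-O);f=np.stack([f@XF,f@YF,q[:,2]],1)
b=f[(f[:,0]>-.105)&(f[:,0]<-.065)&(abs(f[:,1])<.068)]
for k in range(4):
    c=np.polyfit(b[:,1],b[:,0],1);r=b[:,0]-np.polyval(c,b[:,1]);b=b[abs(r)<.004]
print("back face slope,x",c.round(4),len(b));st()
E
python3 look.py side9
```

```text
t 16.85 p [ 0.5022 -0.0852  0.0724] yaw 54.94 F [1.68 5.8  5.9 ] M [0.946 0.074 0.066] w 0.0133 f [0.0003 0.0013] q6 -1.366
cam from yaw 0.3936598122588081
back face slope,x [ 0.0016 -0.0778] 398
t 16.85 p [ 0.5022 -0.0852  0.0724] yaw 54.94 F [1.68 5.8  5.9 ] M [0.946 0.074 0.066] w 0.0133 f [0.0003 0.0013] q6 -1.366
```

View pics/side9.png

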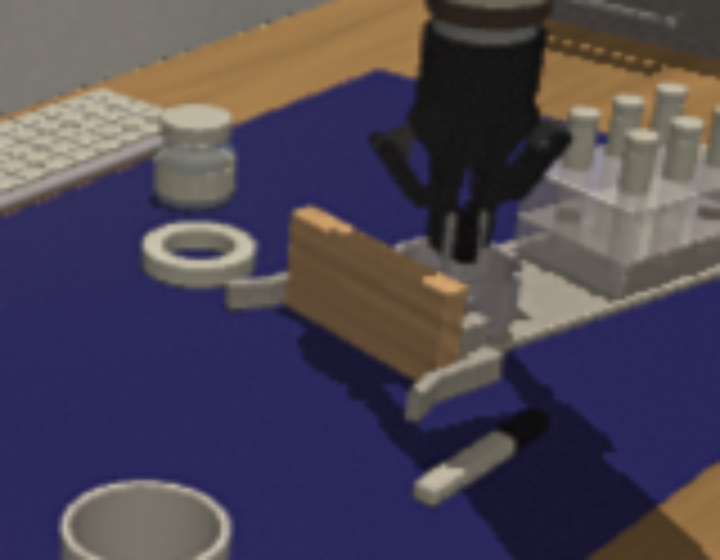

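>>> {"fn": "play_rows", "kwargs": {
  "rows": [
    {"x":0.001,"y":0.0016,"z":-0.002,"rx":0,"ry":0,"rz":0.004,"jaw":255},
    {"x":0.001,"y":0.0016,"z":-0.004,"rx":0,"ry":0,"rz":0.01,"jaw":255},
    {"x":0.001,"y":0.0016,"z":-0.004,"rx":0,"ry":0,"rz":0.018,"jaw":255},
    {"x":0.001,"y":0.0016,"z":-0.004,"rx":0,"ry":0,"rz":0.026,"jaw":255},
    {"x":0.001,"y":0.0016,"z":-0.004,"rx":0,"ry":0,"rz":0.034,"jaw":255},
    {"x":0.001,"y":0.0016,"z":-0.004,"rx":0,"ry":0,"rz":0.042,"jaw":255},
    {"x":0.001,"y":0.0016,"z":-0.004,"rx":0,"ry":0,"rz":0.05,"jaw":255},
    {"x":0.001,"y":0.0016,"z":-0.004,"rx":0,"ry":0,"rz":0.058,"jaw":255},
    {"x":0.001,"y":0.0016,"z":-0.004,"rx":0,"ry":0,"rz":0.066,"jaw":255},
    {"x":0.001,"y":0.0016,"z":-0.004,"rx":0,"ry":0,"rz":0.072,"jaw":255}
  ]
}}

```text
time_s: 17.85
ee_pos: [0.5021, -0.0851, 0.0724]
tool_rot: [0.407, 0.914, 0.0, 0.001]
contact_force: [5.1, 2.8, -3.7]
grip_width: 0.0133
```

```bash
python3 look.py side10
```

```text
t 17.9 p [ 0.5021 -0.0851  0.0724] yaw 41.95 F [ 5.73  2.96 -2.63] M [ 0.551 -0.715  0.063] w 0.0133 f [0.0003 0.0012] q6 -1.139
cam from yaw 0.6203813159206895
back face slope,x [ 0.0034 -0.0777] 401
t 17.9 p [ 0.5021 -0.0851  0.0724] yaw 41.95 F [ 5.73  2.96 -2.63] M [ 0.551 -0.715  0.063] w 0.0133 f [0.0003 0.0012] q6 -1.139
```

>>> {"fn": "play_rows", "kwargs": {
  "rows": [
    {"x":0,"y":0,"z":0,"rx":0,"ry":0,"rz":0.004,"jaw":255},
    {"x":0,"y":0,"z":0,"rx":0,"ry":0,"rz":0.008,"jaw":255},
    {"x":0,"y":0,"z":0,"rx":0,"ry":0,"rz":0.012,"jaw":255},
    {"x":0,"y":0,"z":0,"rx":0,"ry":0,"rz":0.016,"jaw":255},
    {"x":0,"y":0,"z":0,"rx":0,"ry":0,"rz":0.02,"jaw":255},
    {"x":0,"y":0,"z":0,"rx":0,"ry":0,"rz":0.024,"jaw":255},
    {"x":0,"y":0,"z":0,"rx":0,"ry":0,"rz":0.028,"jaw":255},
    {"x":0,"y":0,"z":0,"rx":0,"ry":0,"rz":0.032,"jaw":255},
    {"x":0,"y":0,"z":0,"rx":0,"ry":0,"rz":0.036,"jaw":255},
    {"x":0,"y":0,"z":0,"rx":0,"ry":0,"rz":0.04,"jaw":255}
  ]
}}

```text
time_s: 18.9
ee_pos: [0.5021, -0.0851, 0.0724]
tool_rot: [0.463, 0.886, 0.001, 0.001]
contact_force: [5.6, 2.7, -3.0]
grip_width: 0.0135
```

```bash
python3 -c "
from h import *
st()";python3 look.py side11
```

```text
t 18.9 p [ 0.5021 -0.0851  0.0724] yaw 34.82 F [ 5.56  2.72 -2.98] M [ 0.515 -0.731  0.126] w 0.0135 f [0.0002 0.0012] q6 -1.014
t 18.95 p [ 0.5022 -0.0851  0.0724] yaw 34.79 F [ 5.54  3.21 -4.21] M [ 0.528 -0.712  0.127] w 0.0135 f [0.0002 0.0012] q6 -1.014
cam from yaw 0.74540544457835
back face slope,x [ 0.0029 -0.0777] 395
t 18.95 p [ 0.5022 -0.0851  0.0724] yaw 34.79 F [ 5.54  3.21 -4.21] M [ 0.528 -0.712  0.127] w 0.0135 f [0.0002 0.0012] q6 -1.014
```

>>> {"fn": "play_rows", "kwargs": {
  "rows": [
    {"x":0,"y":0,"z":0,"rx":0,"ry":0,"rz":0.004,"jaw":255},
    {"x":0,"y":0,"z":0,"rx":0,"ry":0,"rz":0.007,"jaw":255},
    {"x":0,"y":0,"z":0,"rx":0,"ry":0,"rz":0.01,"jaw":255},
    {"x":0,"y":0,"z":0,"rx":0,"ry":0,"rz":0.013,"jaw":255},
    {"x":0,"y":0,"z":0,"rx":0,"ry":0,"rz":0.016,"jaw":255},
    {"x":0,"y":0,"z":0,"rx":0,"ry":0,"rz":0.019,"jaw":255},
    {"x":0,"y":0,"z":0,"rx":0,"ry":0,"rz":0.022,"jaw":255},
    {"x":0,"y":0,"z":0,"rx":0,"ry":0,"rz":0.025,"jaw":255},
    {"x":0,"y":0,"z":0,"rx":0,"ry":0,"rz":0.028,"jaw":255},
    {"x":0,"y":0,"z":0,"rx":0,"ry":0,"rz":0.032,"jaw":255}
  ]
}}

```text
time_s: 19.95
ee_pos: [0.5021, -0.0851, 0.0724]
tool_rot: [0.507, 0.862, 0.001, 0.001]
contact_force: [4.7, 4.7, -3.5]
grip_width: 0.0132
```

```bash
python3 -c "
from h import *
st()";python3 look.py side12
```

```text
t 19.95 p [ 0.5021 -0.0851  0.0724] yaw 29.07 F [ 4.72  4.71 -3.52] M [ 0.535 -0.709  0.134] w 0.0132 f [0.0002 0.0012] q6 -0.914
t 20.0 p [ 0.5022 -0.0851  0.0724] yaw 29.04 F [ 5.61  3.98 -4.03] M [ 0.542 -0.672  0.084] w 0.0135 f [0.0002 0.0012] q6 -0.913
cam from yaw 0.8458732793162381
back face slope,x [ 0.0045 -0.0777] 387
t 20.0 p [ 0.5022 -0.0851  0.0724] yaw 29.04 F [ 5.61  3.98 -4.03] M [ 0.542 -0.672  0.084] w 0.0135 f [0.0002 0.0012] q6 -0.913
```

>>> {"fn": "play_rows", "kwargs": {
  "rows": [
    {"x":0,"y":0,"z":0,"rx":0,"ry":0,"rz":0.004,"jaw":255},
    {"x":0,"y":0,"z":0,"rx":0,"ry":0,"rz":0.007,"jaw":255},
    {"x":0,"y":0,"z":0,"rx":0,"ry":0,"rz":0.01,"jaw":255},
    {"x":0,"y":0,"z":0,"rx":0,"ry":0,"rz":0.013,"jaw":255},
    {"x":0,"y":0,"z":0,"rx":0,"ry":0,"rz":0.016,"jaw":255},
    {"x":0,"y":0,"z":0,"rx":0,"ry":0,"rz":0.019,"jaw":255},
    {"x":0,"y":0,"z":0,"rx":0,"ry":0,"rz":0.022,"jaw":255},
    {"x":0,"y":0,"z":0,"rx":0,"ry":0,"rz":0.025,"jaw":255},
    {"x":0,"y":0,"z":0,"rx":0,"ry":0,"rz":0.028,"jaw":255},
    {"x":0,"y":0,"z":0,"rx":0,"ry":0,"rz":0.032,"jaw":255}
  ]
}}

```text
time_s: 21.0
ee_pos: [0.5021, -0.0851, 0.0724]
tool_rot: [0.55, 0.835, 0.001, 0.001]
contact_force: [6.0, 3.4, -2.3]
grip_width: 0.0134
```

```bash
python3 -c "
from h import *
st()";python3 look.py side13
```

```text
t 21.0 p [ 0.5021 -0.0851  0.0724] yaw 23.31 F [ 5.97  3.39 -2.28] M [ 0.578 -0.672  0.187] w 0.0134 f [0.0002 0.0012] q6 -0.813
t 21.05 p [ 0.5022 -0.0851  0.0724] yaw 23.27 F [ 4.48  3.76 -3.43] M [ 0.56  -0.707  0.144] w 0.0133 f [0.0002 0.0013] q6 -0.813
cam from yaw 0.9464851489290746
back face slope,x [ 0.0049 -0.0776] 399
t 21.05 p [ 0.5022 -0.0851  0.0724] yaw 23.27 F [ 4.48  3.76 -3.43] M [ 0.56  -0.707  0.144] w 0.0133 f [0.0002 0.0013] q6 -0.813
```

>>> {"fn": "play_rows", "kwargs": {
  "rows": [
    {"x":0,"y":0,"z":0,"rx":0,"ry":0,"rz":0.002,"jaw":255},
    {"x":0,"y":0,"z":0,"rx":0,"ry":0,"rz":0.004,"jaw":255},
    {"x":0,"y":0,"z":0,"rx":0,"ry":0,"rz":0.006,"jaw":255},
    {"x":0,"y":0,"z":0,"rx":0,"ry":0,"rz":0.008,"jaw":255},
    {"x":0,"y":0,"z":0,"rx":0,"ry":0,"rz":0.01,"jaw":255},
    {"x":0,"y":0,"z":0,"rx":0,"ry":0,"rz":0.012,"jaw":255},
    {"x":0,"y":0,"z":0,"rx":0,"ry":0,"rz":0.014,"jaw":255},
    {"x":0,"y":0,"z":0,"rx":0,"ry":0,"rz":0.016,"jaw":255},
    {"x":0,"y":0,"z":0,"rx":0,"ry":0,"rz":0.018,"jaw":255},
    {"x":0,"y":0,"z":0,"rx":0,"ry":0,"rz":0.02,"jaw":255}
  ]
}}

```text
time_s: 22.05
ee_pos: [0.5022, -0.0851, 0.0724]
tool_rot: [0.576, 0.818, 0.001, 0.001]
contact_force: [5.5, 3.8, -3.6]
grip_width: 0.0138
```

```bash
python3 -c "
from h import *
st()";python3 look.py side14;python3 look.py side14
```

```text
t 22.05 p [ 0.5022 -0.0851  0.0724] yaw 19.72 F [ 5.46  3.81 -3.55] M [ 0.526 -0.733  0.133] w 0.0138 f [0.0002 0.0013] q6 -0.751
t 22.1 p [ 0.5022 -0.0851  0.0724] yaw 19.7 F [ 5.79  3.3  -3.01] M [ 0.552 -0.776  0.078] w 0.0135 f [0.0002 0.0012] q6 -0.75
cam from yaw 1.0087605914576123
back face slope,x [ 0.0046 -0.0775] 397
t 22.1 p [ 0.5022 -0.0851  0.0724] yaw 19.7 F [ 5.79  3.3  -3.01] M [ 0.552 -0.776  0.078] w 0.0135 f [0.0002 0.0012] q6 -0.75
t 22.15 p [ 0.5022 -0.0851  0.0724] yaw 19.73 F [ 4.82  3.49 -3.28] M [ 0.56  -0.738  0.106] w 0.0135 f [0.0002 0.0012] q6 -0.751
cam from yaw 1.0083567311691186
back face slope,x [ 0.0018 -0.0774] 399
t 22.15 p [ 0.5022 -0.0851  0.0724] yaw 19.73 F [ 4.82  3.49 -3.28] M [ 0.56  -0.738  0.106] w 0.0135 f [0.0002 0.0012] q6 -0.751
```

>>> {"fn": "play_rows", "kwargs": {
  "rows": [
    {"x":0,"y":0,"z":0,"rx":0,"ry":0,"rz":0.004,"jaw":255},
    {"x":0,"y":0,"z":0,"rx":0,"ry":0,"rz":0.007,"jaw":255},
    {"x":0,"y":0,"z":0,"rx":0,"ry":0,"rz":0.01,"jaw":255},
    {"x":0,"y":0,"z":0,"rx":0,"ry":0,"rz":0.013,"jaw":255},
    {"x":0,"y":0,"z":0,"rx":0,"ry":0,"rz":0.016,"jaw":255},
    {"x":0,"y":0,"z":0,"rx":0,"ry":0,"rz":0.019,"jaw":255},
    {"x":0,"y":0,"z":0,"rx":0,"ry":0,"rz":0.022,"jaw":255},
    {"x":0,"y":0,"z":0,"rx":0,"ry":0,"rz":0.025,"jaw":255},
    {"x":0,"y":0,"z":0,"rx":0,"ry":0,"rz":0.028,"jaw":255},
    {"x":0,"y":0,"z":0,"rx":0,"ry":0,"rz":0.032,"jaw":255}
  ]
}}

```text
time_s: 23.15
ee_pos: [0.5022, -0.0851, 0.0724]
tool_rot: [0.616, 0.788, 0.001, 0.001]
contact_force: [4.8, 3.4, -2.9]
grip_width: 0.0134
```

```bash
cat > mom.py <<'E'
from h import *
m=[];e=[];xs=[]
for i in range(5):
    s=ctrl.get_state();m.append(s["wrist_torque"][2]);e.append(s["joint_efforts"][5])
    S,d=ctrl.capture("side");w=cloud("side",d);O=np.array([.4996,-.0835])
    q=w[(w[...,2]>.03)&(w[...,2]<.07)];f=(q[:,:2]-O);f=np.stack([f@XF,f@YF,q[:,2]],1)
    b=f[(f[:,0]>-.105)&(f[:,0]<-.065)&(abs(f[:,1])<.068)]
    for k in range(4):
        c=np.polyfit(b[:,1],b[:,0],1);r=b[:,0]-np.polyval(c,b[:,1]);b=b[abs(r)<.004]
    xs.append(c[1])
print("Mz",np.round(m,3),np.mean(m).round(3),"e6",np.round(e,3),"x",np.round(np.array(xs)*1e3,2),"slope",c[0].round(4));st()
print("cam",np.radians(77.5)-np.arctan2(*cur()[1].as_matrix()[[1,0],1]))
E
python3 mom.py
```

```text
Mz [0.188 0.135 0.121 0.146 0.121] 0.142 e6 [0.085 0.197 0.206 0.144 0.133] x [-77.19 -77.14 -77.17 -77.11 -77.18] slope 0.0037
t 23.4 p [ 0.5022 -0.0851  0.0724] yaw 13.97 F [ 5.15  3.74 -4.27] M [ 0.543 -0.755  0.096] w 0.0135 f [0.0002 0.0012] q6 -0.65
cam 1.108780056605326
```

>>> {"fn": "play_rows", "kwargs": {
  "rows": [
    {"x":0,"y":0,"z":0,"rx":0,"ry":0,"rz":0.003,"jaw":255},
    {"x":0,"y":0,"z":0,"rx":0,"ry":0,"rz":0.006,"jaw":255},
    {"x":0,"y":0,"z":0,"rx":0,"ry":0,"rz":0.009,"jaw":255},
    {"x":0,"y":0,"z":0,"rx":0,"ry":0,"rz":0.012,"jaw":255},
    {"x":0,"y":0,"z":0,"rx":0,"ry":0,"rz":0.015,"jaw":255},
    {"x":0,"y":0,"z":0,"rx":0,"ry":0,"rz":0.018,"jaw":255},
    {"x":0,"y":0,"z":0,"rx":0,"ry":0,"rz":0.021,"jaw":255},
    {"x":0,"y":0,"z":0,"rx":0,"ry":0,"rz":0.024,"jaw":255},
    {"x":0,"y":0,"z":0,"rx":0,"ry":0,"rz":0.026,"jaw":255},
    {"x":0,"y":0,"z":0,"rx":0,"ry":0,"rz":0.028,"jaw":255}
  ]
}}

```text
time_s: 24.4
ee_pos: [0.5022, -0.0851, 0.0724]
tool_rot: [0.65, 0.76, 0.001, 0.001]
contact_force: [5.4, 3.9, -3.6]
grip_width: 0.0131
```

```bash
python3 mom.py
```

```text
Mz [0.209 0.256 0.163 0.227 0.197] 0.211 e6 [0.204 0.245 0.247 0.216 0.211] x [-76.77 -76.83 -76.74 -76.9  -76.95] slope 0.0049
t 24.65 p [ 0.5022 -0.0851  0.0724] yaw 8.94 F [ 4.86  3.14 -3.21] M [ 0.562 -0.788  0.202] w 0.0136 f [0.0002 0.0013] q6 -0.563
cam 1.1965681609885
```

>>> {"fn": "play_rows", "kwargs": {
  "rows": [
    {"x":0,"y":0,"z":0,"rx":0,"ry":0,"rz":0.001,"jaw":255},
    {"x":0,"y":0,"z":0,"rx":0,"ry":0,"rz":0.003,"jaw":255},
    {"x":0,"y":0,"z":0,"rx":0,"ry":0,"rz":0.005,"jaw":255},
    {"x":0,"y":0,"z":0,"rx":0,"ry":0,"rz":0.007,"jaw":255},
    {"x":0,"y":0,"z":0,"rx":0,"ry":0,"rz":0.009,"jaw":255},
    {"x":0,"y":0,"z":0,"rx":0,"ry":0,"rz":0.011,"jaw":255},
    {"x":0,"y":0,"z":0,"rx":0,"ry":0,"rz":0.012,"jaw":255},
    {"x":0,"y":0,"z":0,"rx":0,"ry":0,"rz":0.012,"jaw":255},
    {"x":0,"y":0,"z":0,"rx":0,"ry":0,"rz":0.012,"jaw":255},
    {"x":0,"y":0,"z":0,"rx":0,"ry":0,"rz":0.012,"jaw":255}
  ]
}}

```text
time_s: 25.65
ee_pos: [0.5022, -0.085, 0.0724]
tool_rot: [0.664, 0.748, 0.001, 0.001]
contact_force: [5.0, 3.6, -3.2]
grip_width: 0.0135
```

```bash
python3 mom.py;python3 mom.py; python3 look.py side20
```

```text
Mz [0.225 0.267 0.241 0.296 0.263] 0.258 e6 [0.265 0.266 0.265 0.265 0.265] x [-76.78 -76.76 -76.76 -76.86 -76.77] slope 0.0026
t 25.9 p [ 0.5022 -0.085   0.0724] yaw 6.79 F [ 5.6   3.02 -3.24] M [ 0.559 -0.754  0.296] w 0.0136 f [0.0002 0.0012] q6 -0.525
cam 1.2340727121850554
Mz [0.296 0.253 0.216 0.255 0.263] 0.257 e6 [0.265 0.265 0.265 0.265 0.265] x [-76.85 -76.81 -76.71 -76.75 -76.81] slope 0.0053
t 26.15 p [ 0.5022 -0.085   0.0724] yaw 6.8 F [ 5.87  3.5  -3.45] M [ 0.57  -0.716  0.282] w 0.0135 f [0.0002 0.0013] q6 -0.525
cam 1.2340145234262025
t 26.2 p [ 0.5022 -0.0851  0.0724] yaw 6.79 F [ 5.24  3.56 -3.35] M [ 0.613 -0.738  0.242] w 0.0133 f [0.0002 0.0013] q6 -0.525
cam from yaw 1.2341035062486607
back face slope,x [ 0.002  -0.0767] 394
t 26.2 p [ 0.5022 -0.0851  0.0724] yaw 6.79 F [ 5.24  3.56 -3.35] M [ 0.613 -0.738  0.242] w 0.0133 f [0.0002 0.0013] q6 -0.525
```

View pics/side20.png

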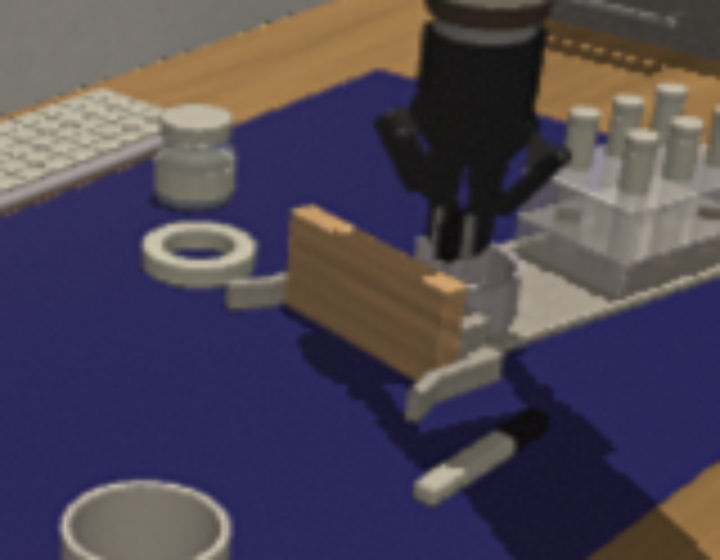

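>>> {"fn": "play_rows", "kwargs": {
  "rows": [
    {"x":0,"y":0,"z":0,"rx":0,"ry":0,"rz":0.001,"jaw":255},
    {"x":0,"y":0,"z":0,"rx":0,"ry":0,"rz":0.002,"jaw":255},
    {"x":0,"y":0,"z":0,"rx":0,"ry":0,"rz":0.004,"jaw":255},
    {"x":0,"y":0,"z":0,"rx":0,"ry":0,"rz":0.006,"jaw":255},
    {"x":0,"y":0,"z":0,"rx":0,"ry":0,"rz":0.007,"jaw":255},
    {"x":0,"y":0,"z":0,"rx":0,"ry":0,"rz":0.008,"jaw":255},
    {"x":0,"y":0,"z":0,"rx":0,"ry":0,"rz":0.008,"jaw":255},
    {"x":0,"y":0,"z":0,"rx":0,"ry":0,"rz":0.008,"jaw":255},
    {"x":0,"y":0,"z":0,"rx":0,"ry":0,"rz":0.008,"jaw":255},
    {"x":0,"y":0,"z":0,"rx":0,"ry":0,"rz":0.008,"jaw":255}
  ]
}}

```text
time_s: 27.2
ee_pos: [0.5022, -0.085, 0.0724]
tool_rot: [0.673, 0.739, 0.001, 0.001]
contact_force: [5.8, 4.4, -4.3]
grip_width: 0.0133
```

```bash
python3 mom.py;python3 mom.py
```

```text
Mz [0.297 0.281 0.262 0.339 0.296] 0.295 e6 [0.297 0.297 0.297 0.297 0.297] x [-76.66 -76.69 -76.79 -76.87 -76.69] slope 0.0033
t 27.45 p [ 0.5022 -0.085   0.0724] yaw 5.36 F [ 4.77  3.16 -3.63] M [ 0.564 -0.743  0.348] w 0.0137 f [0.0002 0.0012] q6 -0.5
cam 1.259110211342577
Mz [0.348 0.337 0.321 0.308 0.271] 0.317 e6 [0.297 0.297 0.297 0.297 0.297] x [-76.73 -76.7  -76.66 -76.75 -76.75] slope 0.0029
t 27.7 p [ 0.5022 -0.085   0.0724] yaw 5.36 F [ 5.21  4.72 -2.93] M [ 0.591 -0.741  0.308] w 0.0135 f [0.0002 0.0013] q6 -0.5
cam 1.2591301349174688
```

>>> {"fn": "play_rows", "kwargs": {
  "rows": [
    {"x":0,"y":0,"z":0,"rx":0,"ry":0,"rz":0,"jaw":200},
    {"x":0,"y":0,"z":0,"rx":0,"ry":0,"rz":0,"jaw":170},
    {"x":0,"y":0,"z":0,"rx":0,"ry":0,"rz":0,"jaw":140},
    {"x":0,"y":0,"z":0,"rx":0,"ry":0,"rz":0,"jaw":140},
    {"x":0,"y":0,"z":0,"rx":0,"ry":0,"rz":0,"jaw":140},
    {"x":0,"y":0,"z":-0.03,"rx":0,"ry":0,"rz":0,"jaw":140},
    {"x":0,"y":0,"z":-0.1,"rx":0,"ry":0,"rz":0,"jaw":140},
    {"x":0,"y":0,"z":-0.2,"rx":0,"ry":0,"rz":0,"jaw":140},
    {"x":0,"y":0,"z":-0.3,"rx":0,"ry":0,"rz":0,"jaw":140},
    {"x":0,"y":0,"z":-0.35,"rx":0,"ry":0,"rz":0,"jaw":140}
  ]
}}

```text
time_s: 28.7
ee_pos: [0.5027, -0.0857, 0.1811]
tool_rot: [0.673, 0.74, 0.001, 0.002]
contact_force: [0.7, -0.3, 0.9]
grip_width: 0.0386
```

```bash
python3 mom.py; python3 - <<'E'
from h import *
s,d=ctrl.capture("side");cv2.imwrite("pics/side21.png",cv2.resize(s[110:250,230:390],None,fx=4.5,fy=4));w=cloud("side",d)
O=np.array([.4996,-.0835])
q=w[(w[...,2]>.06)&(w[...,2]<.095)];f=(q[:,:2]-O);f=np.stack([f@XF,f@YF,q[:,2]],1)
b=f[(abs(f[:,0])<.035)&(abs(f[:,1])<.04)]
print(len(b),b.mean(0),cv2.minAreaRect(b[:,:2].astype(np.float32)))
for t in ("mug","marker","tape","jar"):
    for r in ctrl.pinpoint("side",t)[:1]: print(t,ray("side",r["location"],0).round(3))
E
```

```text
Mz [0.03  0.027 0.032 0.005 0.011] 0.021 e6 [-0. -0.  0.  0.  0.] x [-76.63 -76.5  -76.62 -76.51 -76.68] slope 0.0023
t 28.95 p [ 0.5006 -0.0849  0.1764] yaw 5.41 F [ 0.19 -1.38  1.08] M [ 0.026 -0.018 -0.036] w 0.0386 f [ 0.0003 -0.0003] q6 -0.501
cam 1.2582374381126757
113 [-0.00039233 -0.00384259  0.07696082] ((0.003396209329366684, 0.00013606250286102295), (0.046759460121393204, 0.0160821583122015), 21.386432647705078)
mug [0.39  0.335 0.   ]
marker [0.364 0.07  0.   ]
tape [ 0.676 -0.034  0.   ]
jar [ 0.755 -0.135  0.   ]
```

View pics/side21.png

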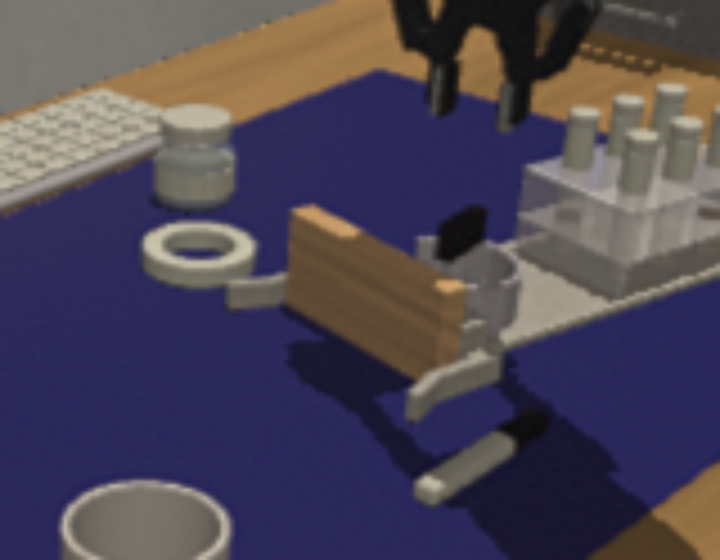

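```bash
python3 - <<'E'
from station import ctrl
print(ctrl.sign_off())
E
```

```text
the job is handed in; nothing more can be done
None
```

I stood the panel between the guides against the buffers with its stud in the open cam mouth. I then turned the cam clockwise to about 1.26 rad, let go and handed in at about 29 s of the 72 s allowed; sign-off gives no verdict.

**Last checks:**
- **Panel:** it stands square, about 0.002 rad off in the camera fit. It stayed drawn in after release, about 1.1 mm further than before the cam was turned.
- **Cam torque:** at the stop the wrist torque read about 0.30 N m and the joint 6 torque 0.297 N m. That is about 0.15 more than the stated slack torque, which matches "firmly tight".
- **Gripper:** it is open and clear above the bar.
- **Bystanders:** mug, marker, tape and jar look unmoved to within about 10 mm, which is within the finder's error. I did not re-measure the carton, tray or notebook, but the arm never went near them.

**Checks that disagreed:**
- **Pull on the stud:** the panel's movement suggests about 9 N. The torque suggests about 15 N, or up to about 24 N if I use the lower slack torque I measured (about 0.1 N m). All of these lie between the 7 N needed and the 35 N limit.
- **Cam angle:** the bar's outline gave about 1.20 rad, against 1.26 rad from the wrist.
- **Panel position:** the back face puts the panel's centre at about -67.6 mm, nearer the rack than the seated -69 mm. That is within the 2 mm camera calibration.

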